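Rack the bit cassettes heavy end down

ROBOT

A 7-joint arm with a two-finger parallel gripper is mounted at the origin on a cart in front of the work surface, level with it; the furniture and walls round the work are solid. World frame = base frame: x ahead of the robot, y to its left, z up, the work surface at z = 0. Lengths are in m, angles in rad, forces in N, time in s.
With the tool pointing down it reaches from about 0.35 to 0.9 m from the base axis. Payload 19.9 kg.
Tool frame: the origin (TCP) lies between the finger pads; the fingertips stand 19 mm ahead of it and the grasp point (between the pads) is the TCP; z points along the fingers, y is the line along which they close (so a half turn about z gives the same grasp; the last joint's range is limited). The gripper opens to 85 mm and grips with 20 to 120 N. Pads are 22 mm wide; open, the fingers measure 114 mm over their backs; the gripper's body (76 mm by 85 mm) begins 54 mm behind the grasp point. The pads swing forward as they close: fully open they stand 13 mm farther back than shut.
Start: joints at [-1.294, 0.417, -0.01, 1.614, 0.005, 1.111, -0.053], TCP at [0.195, 0.594, 0.25] pointing down, gripper open.
Joint ranges: [-2.81, 2.81], [-0.39, 2.02], [-1.27, 1.25], [0.06, 2.57], [-1.19, 4.33], [0.19, 2], [-2.82, 2.82]. Speed limits (rad/s): [1.89, 1.89, 2.39, 2.39, 3.01, 3.01, 3.01].

INTERFACE

Orientations are given as a rotation vector (axis times angle).
In Python, from cell import env gives the robot as it stands.
- The arm moves only by the tool carry_out, never from a script. Its argument "moves" is a list that holds one entry, the list of rows, each a list of 4 numbers: the shift along the tool's x, y, z each as a share of 0.25 m, from -1 to 1, then the turn about the tool's z as a share of pi/2 rad, from -1 to 1. In form: [[[x, y, z, spin], ...]]. A call has exactly 8 rows; each row is the pose to reach, as a shift and turn from the pose commanded when the call began, along the tool's axes at that moment; what a row does not reach only later rows make up. A row lasts 1/10 s, in which the tool goes at most 50 mm and 8.59 degrees, less where a joint would pass 70% of its speed; a pose out of reach is approached as far as the arm can. A call with a number of a shift or a turn outside -1 to 1 is refused whole. A call with a gripper value outside its range is refused whole. "claw" is the opening, from 0 (shut) to 1 (fully open), set as the call begins (left out, the last holds). The fingers move at their own pace and stop on an object; "squeeze" is the grip in N (left out, the last holds). Time passes only in rows, so rows that repeat a pose let the fingers close, or fill a call up. It gives the time, the measured TCP pose, the force, the opening and the grip force at its end, in the units of the state.
- env.sense(): the state, without advancing time (a new reading comes with each control period).
- env.get_image(name): name is "scene" or "top"; returns a dict with "image" (480x640x3 uint8, red, green, blue), "range_z" (480x640 float32, m along the optical axis (not along the pixel's ray), 0 where there is no reading), "fx", "fy", "cx", "cy" (pixels), "R" (3x3) and "t" (3): a world point X has camera coordinates R X + t. Camera axes: x right, y down, z forward; pixel columns grow to the right and rows downward; lengths in m; the calibration is good to about 2 mm. A picture is of the moment at which its call begins.
- env.sign_off(): hands the job in; it is judged then, once.
The state is a dict: "t": time; "joint_positions": joint angles; "qd": joint speeds; "tau": joint torques, N m; "ee_pos": TCP position; "orientation": TCP orientation; "force": force on the tool from outside, world axes, zero at the start; "moment": the same for the moment, N m; "gripper_width": finger opening in m; "finger_force": force on a finger pad.
Only numpy, scipy, OpenCV 4.12 (cv2) and the standard library are available. Lean on these libraries where they do the work, as an engineer would, in place of code of your own. Each camera call takes 0.05 s, during which the arm holds its last target. There are 200 camera calls.

TASK

Each closed bit cassette lying on the bench is packed heavy at one end that cannot be seen: lift each by its handle and see which end dips. Then stand every cassette heavy end down on the sloping deck of the rack, each in a lane of its own, its foot plate entered under the lips from the lane's open front and slid fully home against the backrest. Leave the other things on the bench where they are.

Things in the scene. Friction and masses are not known exactly. Their poses are not given: they have to be found in the camera images.
- case_a: closed grey cassette lying handle up, 0.65 kg; origin: its centre, 22 mm over the bench. x lengthwise (160 mm), y across (body 50 mm: grip here), z (44 mm thick) towards the handle. Equal black end plates, 8 thick, 68 in y, 44 in z. Hidden weight centred 12 to 50 mm from the origin at +x or -x, drawn anew each start; it stays at that end however turned. None if absent.
- case_a_handle (a joint): swing of case_a's handle about its y axis, +-0.45 rad; 0 straight out along z (soft spring). Hinge 24 mm from the origin along z; bar 12 mm thick, 48 long in y (36 between the legs), 42 mm beyond the hinge. Positive: bar leans to +x. Hung by the handle, the heavy end dips: heavy at +x reads -0.2 to -0.45, at -x 0.2 to +0.45.
- case_b: closed grey cassette lying handle up, 0.65 kg; origin: its centre, 22 mm over the bench. x lengthwise (160 mm), y across (body 50 mm: grip here), z (44 mm thick) towards the handle. Equal black end plates, 8 thick, 68 in y, 44 in z. Hidden weight centred 12 to 50 mm from the origin at +x or -x, drawn anew each start; it stays at that end however turned. None if absent.
- case_b_handle (a joint): swing of case_b's handle about its y axis, +-0.45 rad; 0 straight out along z (soft spring). Hinge 24 mm from the origin along z; bar 12 mm thick, 48 long in y (36 between the legs), 42 mm beyond the hinge. Positive: bar leans to +x. Hung by the handle, the heavy end dips: heavy at +x reads -0.2 to -0.45, at -x 0.2 to +0.45.
- case_c: closed grey cassette lying handle up, 0.65 kg; origin: its centre, 22 mm over the bench. x lengthwise (160 mm), y across (body 50 mm: grip here), z (44 mm thick) towards the handle. Equal black end plates, 8 thick, 68 in y, 44 in z. Hidden weight centred 12 to 50 mm from the origin at +x or -x, drawn anew each start; it stays at that end however turned. None if absent.
- case_c_handle (a joint): swing of case_c's handle about its y axis, +-0.45 rad; 0 straight out along z (soft spring). Hinge 24 mm from the origin along z; bar 12 mm thick, 48 long in y (36 between the legs), 42 mm beyond the hinge. Positive: bar leans to +x. Hung by the handle, the heavy end dips: heavy at +x reads -0.2 to -0.45, at -x 0.2 to +0.45.
- rack: fixed rack, three parallel lanes, one cassette each, on a deck that slopes down away from the robot by 25 degrees. Origin: on the deck's top, middle lane's centreline, at the backrest's front face, 14 mm over the bench. x along the lanes, down to the backrest (90 mm high); z square to the deck; lanes at y = -0.1, 0, 0.1 m. Deck from x = -0.155, 300 wide. A cassette home: origin at x = -0.022, z = 0.080.
- rack_mouth (a point): open front end of the middle lane, on the deck (x = -0.085, z = 0 in the rack's frame; the deck before it is bare). From here to the backrest each lane is 76 mm wide between walls; lips leave a 58 mm gap, undersides 11 and tops 16 mm over the deck. A standing cassette's end plate enters under the lips with its 44 mm along the lane and its 68 mm across.
- board_edge (a point): middle of the front edge of a fixed level board that overhangs the back of the bench, behind and above the rack; 620 mm wide along y, 320 mm deep going away from the robot: keep the arm clear of it
- sanding: cork sanding block, 112x62x26 mm; a bystander to leave alone; origin at the centre of its underside
- calc: calculator, 118x70x12 mm; a bystander to leave alone; origin at the centre of its underside
- marker: marker pen, 140 mm long, 16 mm thick; a bystander to leave alone; origin at the centre of its underside
- cutter: yellow box cutter, 178 mm long, 27 wide, 20 high; a bystander to leave alone; origin at the centre of its underside

How it is judged:
By the outcome, as a careful person would: the job done as asked, in the order asked, and still so for the second after the job is handed in, with the robot touching nothing.
Of case_a, case_b, case_c only 2 to 3 are there at a start; the rules pass over those that are not, and their reading is None.
At some moment in a run one of case_a, case_b, case_c may be knocked a few centimetres aside while the robot is not near it.
It also fails if it takes over 210 s, if anything falls off the work surface, if the arm or the gripper's body presses on something with over 40 N, if the wrist force passes 120 N, or if a joint passes its speed limit or range.

## Working session

There is one attempt and no reset: what is moved stays moved. The work goes in short steps, Python scripts to look and compute and a tool call to move; the robot and the scene stay as the last step left them, time stands still between calls to the robot, and variables do not carry over. Pictures are saved under pics/ and viewed, at most 14 in all, crops included, and the job is handed in when it is done.

Besides the shell and the picture viewer there is one more tool, called after "Call:" in YAML: its name, and indented under it one key for each argument. carry_out: Moves the arm, as the interface text tells. Shift numbers are shares of 0.25 m and turn numbers shares of pi/2 rad, none past 1 either way. Its arguments: {"type":"object","properties":{"moves":{"type":"array","items":{"type":"array","items":{"type":"array","items":{"type":"number","minimum":-1,"maximum":1}}}},"claw":{"type":"number"},"squeeze":{"type":"number"}},"required":["moves"]}

```bash
ls; mkdir -p pics; cat > h.py <<'E'
import numpy as np, cv2
from cell import env
from scipy.spatial.transform import Rotation as Rot
def snap(n,fn=None):
    d=env.get_image(n)
    if fn: cv2.imwrite('pics/'+fn,d['image'][:,:,::-1])
    return d
def pts(d):
    v,u=np.mgrid[:480,:640]; z=d['range_z']
    P=np.stack([(u-d['cx'])/d['fx']*z,(v-d['cy'])/d['fy']*z,z],-1)
    return (P-d['t'])@d['R']
E
python3 - <<'E'
from h import *
s=env.sense(); print({k:np.round(v,3) for k,v in s.items()})
for n in('top','scene'):
    d=snap(n,n+'0.png'); print(n,d['fx'],np.round(d['R'],3).tolist(),np.round(-d['R'].T@d['t'],3)); np.savez('/tmp/'+n+'0',**d)
E
```

```text
pics
{'t': np.float64(0.0), 'joint_positions': array([-1.294,  0.418, -0.01 ,  1.614,  0.005,  1.111, -0.053]), 'qd': array([-0.001, -0.   ,  0.001, -0.   ,  0.001, -0.   , -0.001]), 'tau': array([ 0.0000e+00, -8.6446e+01,  6.7900e-01, -4.3490e+01,  1.9000e-02,
        7.0000e-03, -0.0000e+00]), 'ee_pos': array([0.195, 0.593, 0.25 ]), 'orientation': array([-4.970e-01, -3.102e+00,  2.000e-03]), 'force': array([-0.483, -0.312,  0.618]), 'moment': array([-0.018,  0.01 , -0.02 ]), 'finger_force': np.float64(0.0), 'gripper_width': np.float64(0.086)}
top 570.8414395591939 [[-0.001, -1.0, 0.015], [-0.996, -0.0, -0.094], [0.094, -0.015, -0.995]] [0.423 0.194 1.45 ]
scene 598.5367456210706 [[0.58, -0.814, 0.02], [-0.496, -0.372, -0.784], [0.646, 0.445, -0.62]] [-0.321 -0.393  1.018]
```

View pics/top0.png

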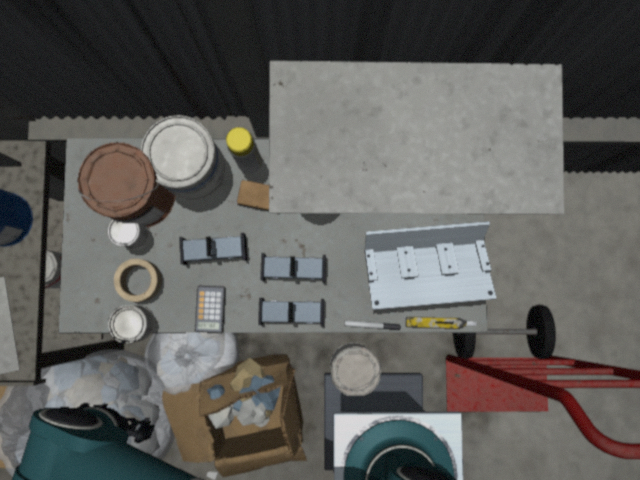

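View pics/scene0.png

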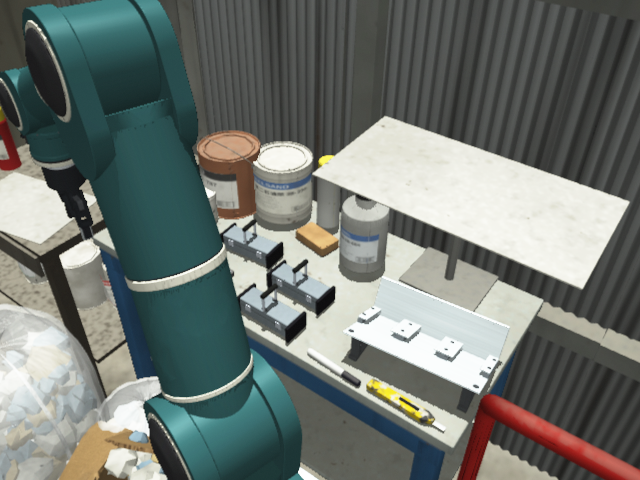

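Top view: three cassettes near px (213,249), (294,267), (292,312), lying roughly along world y. The rack is at (430,270), with the marker at (372,325) and cutter at (436,322) in front of it, and the board sits above and behind. Now I'll measure these.

```bash
cat >> h.py <<'E'
def cases(d,zl=0.036,zh=0.053,box=None):
    P=pts(d); v,u=np.mgrid[:480,:640]
    m=(d['range_z']>0)&(P[...,2]>zl)&(P[...,2]<zh)&(P[...,0]>.2)&(P[...,0]<.8)&(P[...,1]>-.05)
    n,l,st,c=cv2.connectedComponentsWithStats(m.astype(np.uint8))
    out=[]
    for i in range(1,n):
        if st[i,4]<300: continue
        q=P[l==i]; r=cv2.minAreaRect(q[:,:2].astype(np.float32))
        out.append((np.round(c[i]),st[i,4],np.round(r[0],4),np.round(r[1],3),round(r[2],1),round(float(np.median(q[:,2])),4)))
    return out
E
python3 - <<'E'
from h import *
d=dict(np.load('/tmp/top0.npz')); 
for o in cases(d): print(o)
P=pts(d)
def p(n,m): 
    q=P[m]; print(n,len(q),np.round(q.min(0),3),np.round(q.max(0),3),np.round(np.median(q,0),3))
g=np.zeros((480,640),bool)
b=g.copy(); b[80:205,285:550]=1; p('board',b&(P[...,2]>.1))
r=g.copy(); r[225:315,360:500]=1; r&=(P[...,2]>.012)&(P[...,2]<.12); p('rack',r)
k=g.copy(); k[280:300,385:485]=1; k&=P[...,2]>.03
q=P[k]; c,*_=np.linalg.lstsq(np.c_[q[:,:2],np.ones(len(q))],q[:,2],rcond=None); print('deckplane',c, np.degrees(np.arctan(np.hypot(*c[:2]))), 'yaw',np.degrees(np.arctan2(-c[1],-c[0])), np.std(q[:,2]-np.c_[q[:,:2],np.ones(len(q))]@c))
for px in [(366,233),(490,223),(372,309),(495,297),(430,295),(400,329),(348,323),(407,323),(475,322)]: print(px,np.round(P[px[1],px[0]],3))
im=d['image']; cv2.imwrite('pics/rack.png',cv2.resize(im[210:340,340:510],None,fx=4.5,fy=4.5,interpolation=cv2.INTER_CUBIC)[:,:,::-1])
print('bench z',np.median(P[290:300,200:250,2]))
E
```

```text
(array([212., 249.]), np.int32(1277), array([0.5602, 0.4599]), array([0.068, 0.161]), 3.7, 0.0438)
(array([293., 268.]), np.int32(1265), array([0.5126, 0.2598]), array([0.16 , 0.067]), 88.4, 0.0439)
(array([386., 275.]), np.int32(552), array([0.5072, 0.0139]), array([0.085, 0.125]), 5.4, 0.0461)
(array([135., 280.]), np.int32(777), array([0.4824, 0.6443]), array([0.106, 0.103]), 89.9, 0.0469)
(array([272., 312.]), np.int32(622), array([0.405 , 0.3087]), array([0.071, 0.066]), 89.9, 0.0437)
(array([308., 312.]), np.int32(664), array([0.4024, 0.2255]), array([0.066, 0.081]), 0.0, 0.0437)
board 33125 [ 0.423 -0.295  0.266] [0.898 0.266 1.45 ] [ 0.761 -0.009  0.283]
rack 9417 [ 0.411 -0.23   0.012] [0.613 0.083 0.102] [ 0.516 -0.072  0.055]
deckplane [-0.7869736   0.07494119  0.43268466] 38.3275611129399 yaw -5.439706141188115 0.05271570658214645
(366, 233) [0.593 0.082 0.089]
(490, 223) [ 0.735 -0.469 -0.737]
(372, 309) [0.411 0.068 0.079]
(495, 297) [ 0.439 -0.229  0.077]
(430, 295) [ 0.445 -0.075  0.064]
(400, 329) [ 0.36  -0.01  -0.003]
(348, 323) [0.376 0.122 0.013]
(407, 323) [ 0.376 -0.025  0.014]
(475, 322) [ 0.378 -0.198  0.008]
bench z 0.00549064781517521
```

View pics/rack.png

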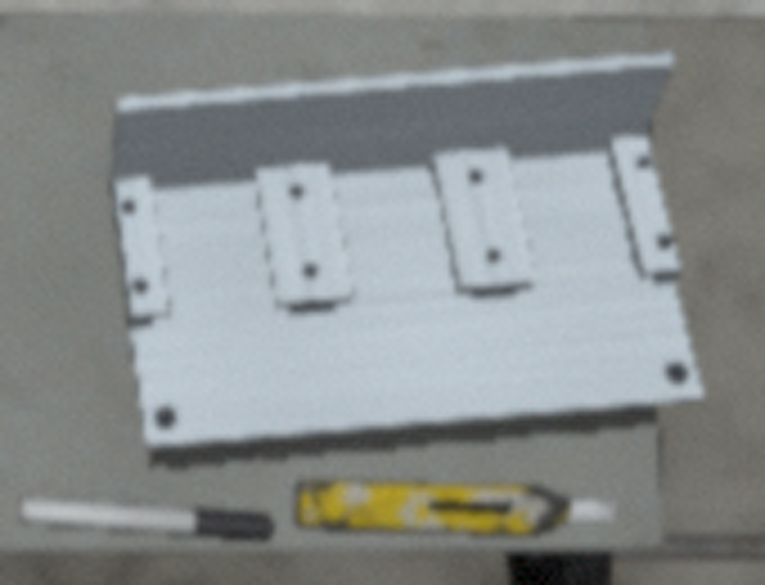

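The crop shows the lane blocks, with deck corners at about (148,443) and (703,398) in crop pixels and the backrest foot line at rows ~190 to 150. Next I'll fit the rack pose from these.

```bash
python3 - <<'E'
from h import *
d=dict(np.load('/tmp/top0.npz')); P=pts(d)
K=np.array([[d['fx'],0,d['cx']],[0,d['fy'],d['cy']],[0,0,1]])
# deck plane robust
poly=np.zeros((480,640),np.uint8)
cv2.fillPoly(poly,[np.array([[377,304],[490,295],[487,278],[373,286]])],1)
q=P[(poly>0)&(P[...,2]>.03)]
for _ in range(5):
    A=np.c_[q[:,:2],np.ones(len(q))]; c,*_=np.linalg.lstsq(A,q[:,2],rcond=None); e=q[:,2]-A@c; q=q[abs(e)<2.5*e.std()+1e-4]
print('plane',c,np.degrees(np.arctan(np.hypot(*c[:2]))),np.degrees(np.arctan2(-c[1],-c[0])),e.std())
def ray(u,v):
    r=d['R'].T@np.linalg.inv(K)@np.array([u,v,1]); return -d['R'].T@d['t'],r
def onplane(u,v,c,off=0):
    o,r=ray(u,v); # z=c0x+c1y+c2+off
    s=(c[0]*o[0]+c[1]*o[1]+c[2]+off-o[2])/(r[2]-c[0]*r[0]-c[1]*r[1]); return o+s*r
cr=lambda x,y:(340+x/4.5-.4,210+y/4.5-.4)
N=dict(FL=(148,443),FR=(703,398),BL=(113,187),BR=(650,152))
W={k:onplane(*cr(*v),c) for k,v in N.items()}
for k,v in W.items(): print(k,np.round(v,4))
# lip tops 16mm above deck (normal) -> vertical 16/cos
off=.016/np.cos(np.radians(25))
L=dict(l1=(132,320),l1r=(168,315),l2l=(276,302),l2r=(352,292),l3l=(460,289),l3r=(534,283),l4=(642,276))
for k,v in L.items(): W[k]=onplane(*cr(*v),c,off); print(k,np.round(W[k],4))
for yaw in [5.4]:
    a=np.radians(yaw); X=np.array([np.cos(a),np.sin(a)]);Y=np.array([-X[1],X[0]])
    for k,v in W.items(): print(k,np.round([v[:2]@X,v[:2]@Y],4))
b=P[150:205,290:550]; print('board z',np.percentile(b[...,2],[5,50,95]))
for v in range(208,218,2): print(v,np.round(P[v,400],3),np.round(P[v,300],3),np.round(P[v,540],3))
E
```

```text
plane [-0.45285895 -0.03910783  0.26788015] 24.44390674320412 4.935683129459153 0.0027715984160035065
FL [0.4133 0.0668 0.0781]
FR [ 0.4369 -0.2303  0.079 ]
BL [0.5562 0.0792 0.0129]
BR [ 0.5758 -0.2238  0.0159]
l1 [0.4793 0.0737 0.0656]
l1r [0.482  0.0542 0.0652]
l2l [ 0.489  -0.0045  0.0643]
l2r [ 0.4944 -0.0459  0.0634]
l3l [ 0.496  -0.1042  0.065 ]
l3r [ 0.4992 -0.1445  0.0651]
l4 [ 0.5029 -0.2031  0.0657]
FL [0.4178 0.0276]
FR [ 0.4133 -0.2704]
BL [0.5612 0.0265]
BR [ 0.5522 -0.277 ]
l1 [0.4841 0.0283]
l1r [0.4849 0.0086]
l2l [ 0.4864 -0.0505]
l2r [ 0.4879 -0.0922]
l3l [ 0.484  -0.1504]
l3r [ 0.4834 -0.1908]
l4 [ 0.4816 -0.2496]
board z [0.27239654 0.27885996 0.28544767]
208 [0.623 0.025 0.272] [0.622 0.234 0.274] [ 0.624 -0.27   0.27 ]
210 [0.618 0.026 0.279] [0.617 0.234 0.278] [ 0.619 -0.27   0.27 ]
212 [0.614 0.026 0.277] [0.613 0.234 0.278] [ 0.615 -0.27   0.27 ]
214 [ 0.653 -0.013  0.002] [0.653 0.244 0.002] [ 0.611 -0.27   0.269]
216 [ 0.648 -0.013  0.004] [ 0.648  0.244 -0.003] [ 0.764 -0.667 -0.741]
```

```bash
cat >> h.py <<'E'
def yaw(s):
    y=Rot.from_rotvec(s['orientation']).as_matrix()[:,1]; return np.degrees(np.arctan2(y[1],y[0]))
def to(x,y,z,a=None,frm=None):
    """row (tool shares) from current pose, or from frm=(x,y,z,yaw), to a world pose; a = world angle of tool y, deg"""
    if frm is None:
        s=env.sense(); p=s['ee_pos']; w=yaw(s)
    else: p=np.array(frm[:3]); w=frm[3]
    if a is None: a=w
    t=np.radians(w); ty=np.array([np.cos(t),np.sin(t),0]); tz=np.array([0,0,-1]); tx=np.cross(ty,tz)
    D=np.array([x,y,z])-p; da=(a-w+180)%360-180
    return np.round([D@tx/.25,D@ty/.25,D@tz/.25,-da/90],3)
def st():
    s=env.sense(); print('t',round(float(s['t']),2),'p',np.round(s['ee_pos'],4),'yaw',round(yaw(s),1),'F',np.round(s['force'],1),'M',np.round(s['moment'],2),'w',round(float(s['gripper_width']),4),'ff',round(float(s['finger_force']),1),'q',np.round(s['joint_positions'],2))
def handles(d):
    P=pts(d); m=(d['range_z']>0)&(P[...,2]>.072)&(P[...,2]<.115)&(P[...,0]>.2)&(P[...,0]<.62)&(P[...,1]>.1)&(P[...,1]<.58)
    n,l,st_,c=cv2.connectedComponentsWithStats(m.astype(np.uint8))
    return [(np.round(c[i]),st_[i,4],np.round(P[l==i].mean(0),4)) for i in range(1,n) if st_[i,4]>15]
E
python3 - <<'E'
from h import *
d=dict(np.load('/tmp/top0.npz')); print(handles(d))
s=env.sense(); p=s['ee_pos']; st()
print(to(*((p+np.array([.5602,.4599,.25]))/2)[:2],.2,93.7),to(.5602,.4599,.2,93.7))
E
```

```text
[(array([208., 247.]), np.int32(102), array([0.5595, 0.4588, 0.0928])), (array([292., 266.]), np.int32(100), array([0.5121, 0.2591, 0.0927])), (array([290., 312.]), np.int32(102), array([0.4037, 0.2634, 0.0922]))]
t 0.1 p [0.1953 0.5934 0.2497] yaw 71.8 F [ 0.4 -0.   0.3] M [-0.07 -0.02 -0.02] w 0.0853 ff 0.0 q [-1.29  0.42 -0.01  1.61  0.    1.11 -0.05]
[-0.777 -0.026  0.199 -0.243] [-1.554 -0.051  0.199 -0.243]
```

Call:
carry_out:
  moves:
    - [[-0.78,-0.026,0.1,-0.243],[-0.78,-0.026,0.1,-0.243],[-0.78,-0.026,0.1,-0.243],[-0.78,-0.026,0.1,-0.243],[-0.78,-0.026,0.1,-0.243],[-0.78,-0.026,0.1,-0.243],[-0.78,-0.026,0.1,-0.243],[-0.78,-0.026,0.1,-0.243]]
  claw: 0.6

```text
t: 0.9
ee_pos: [0.377, 0.5275, 0.2254]
orientation: [0.104, -3.14, -0.0]
force: [0.3, -0.3, -1.2]
gripper_width: 0.0511
finger_force: 0.0
```

```bash
python3 - <<'E'
from h import *
st(); print(to(.5595,.4593,.15,93.7), to(.5595,.4593,.088,93.7,frm=(.5595,.4593,.15,93.7)))
E
```

```text
t 0.9 p [0.377  0.5275 0.2254] yaw 93.8 F [ 0.3 -0.3 -1.2] M [ 0.02  0.02 -0.03] w 0.0511 ff 0.0 q [-0.98  0.48 -0.02  1.58  0.01  1.08  0.63]
[-0.71  -0.32   0.302  0.001] [ 0.     0.     0.248 -0.   ]
```

Call:
carry_out:
  moves:
    - [[-0.35,-0.16,0.1,0],[-0.71,-0.32,0.3,0],[-0.71,-0.32,0.3,0],[-0.71,-0.32,0.3,0],[-0.71,-0.32,0.3,0],[-0.71,-0.32,0.3,0],[-0.71,-0.32,0.3,0],[-0.71,-0.32,0.3,0]]

```text
t: 1.7
ee_pos: [0.5591, 0.46, 0.1513]
orientation: [-0.105, 3.14, 0.002]
force: [-0.7, -0.4, 0.6]
gripper_width: 0.0507
finger_force: 0.0
```

Call:
carry_out:
  moves:
    - [[0,0,0.08,0],[0,0,0.16,0],[0,0,0.2,0],[0,0,0.25,0],[0,0,0.25,0],[0,0,0.25,0],[0,0,0.25,0],[0,0,0.25,0]]

```text
t: 2.5
ee_pos: [0.561, 0.4583, 0.0886]
orientation: [-0.1, 3.139, 0.001]
force: [0.4, 0.0, 0.0]
gripper_width: 0.0511
finger_force: 0.0
```

Call:
carry_out:
  moves:
    - [[0,0,0,0],[0,0,0,0],[0,0,0,0],[0,0,0,0],[0,0,0,0],[0,0,0,0],[0,0,0,0],[0,0,0,0]]
  claw: 0
  squeeze: 60

```text
t: 3.3
ee_pos: [0.5608, 0.4582, 0.088]
orientation: [-0.1, 3.14, 0.0]
force: [-1.9, -0.7, 5.1]
gripper_width: 0.0103
finger_force: 58.6
```

Call:
carry_out:
  moves:
    - [[0,0,-0.08,0],[0,0,-0.16,0],[0,0,-0.24,0],[0,0,-0.32,0],[0,0,-0.32,0],[0,0,-0.32,0],[0,0,-0.32,0],[0,0,-0.32,0]]

```text
t: 4.1
ee_pos: [0.5603, 0.4577, 0.1662]
orientation: [0.1, -3.138, 0.002]
force: [0.0, 0.4, -7.3]
gripper_width: 0.01
finger_force: 59.0
```

```bash
cat >> h.py <<'E'
def look(fn,box=.13):
    """scene crop round the tcp, plus tilt of case body from cloud"""
    d=env.get_image('scene'); s=env.sense(); c=d['R']@s['ee_pos']+d['t']; u,v=int(c[0]/c[2]*d['fx']+d['cx']),int(c[1]/c[2]*d['fy']+d['cy'])
    im=d['image'][max(v-80,0):v+120,max(u-130,0):u+130]; cv2.imwrite('pics/'+fn,cv2.resize(im,None,fx=2.5,fy=2.5)[:,:,::-1]); return d
E
python3 - <<'E'
from h import *
st(); look('l1.png')
d=snap('top'); P=pts(d); m=(P[...,2]>.05)&(P[...,2]<.2)&(abs(P[...,0]-.56)<.06)&(abs(P[...,1]-.459)<.12)
for y in np.arange(.36,.56,.02):
    k=m&(abs(P[...,1]-y)<.01); print(round(y,2),k.sum(),np.round(np.median(P[k][:,2]),3) if k.any() else '')
E
```

```text
t 4.1 p [0.5603 0.4577 0.1662] yaw 93.7 F [ 0.   0.4 -7.3] M [ 0.07  0.01 -0.01] w 0.01 ff 59.0 q [-0.74  0.67  0.01  1.4  -0.01  1.07  0.91]
0.36 0 
0.38 0 
0.4 202 0.087
0.42 53 0.095
0.44 0 
0.46 0 
0.48 0 
0.5 0 
0.52 0 
0.54 0 
0.56 0
```

View pics/l1.png

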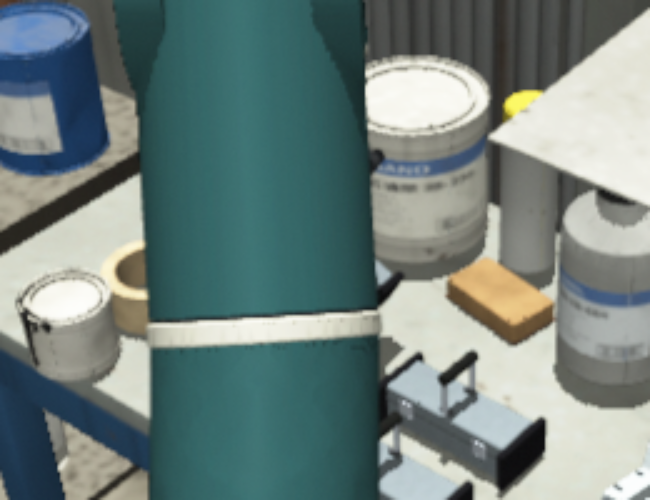

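Case 1: the arm blocks the scene camera, but top depth shows the -y end dipping (z 0.087 at y=0.40, 0.095 at y=0.42), so it is heavy at -y. I'll put it back and go to case 2.

Call:
carry_out:
  moves:
    - [[0,0,0.1,0],[0,0,0.18,0],[0,0,0.24,0],[0,0,0.28,0],[0,0,0.31,0],[0,0,0.315,0],[0,0,0.315,0],[0,0,0.315,0]]

```text
t: 5.0
ee_pos: [0.5611, 0.458, 0.0896]
orientation: [-0.1, 3.139, -0.0]
force: [-0.6, -0.8, -4.4]
gripper_width: 0.0097
finger_force: 58.9
```

Call:
carry_out:
  moves:
    - [[0,0,0,0],[0,0,0,0],[0,0,0,0],[0,0,0,0],[0,0,-0.1,0],[0,0,-0.2,0],[0,0,-0.35,0],[0,0,-0.35,0]]
  claw: 0.6

```text
t: 5.8
ee_pos: [0.5625, 0.4595, 0.1822]
orientation: [-0.1, 3.134, 0.007]
force: [0.0, 0.4, 1.5]
gripper_width: 0.051
finger_force: 0.0
```

```bash
python3 - <<'E'
from h import *
st(); d=snap('top'); print(handles(d)); [print(o) for o in cases(d)]
print(to(.512,.2594,.15,88.4))
E
```

```text
t 5.8 p [0.5625 0.4595 0.1822] yaw 93.7 F [0.  0.4 1.5] M [-0.02 -0.06  0.01] w 0.051 ff 0.0 q [-0.74  0.66  0.01  1.39 -0.01  1.09  0.91]
[(array([292., 267.]), np.int32(99), array([0.5119, 0.2591, 0.0924])), (array([290., 312.]), np.int32(101), array([0.4035, 0.2634, 0.0923]))]
(array([235., 246.]), np.int32(335), array([0.5642, 0.4069]), array([0.068, 0.045]), 3.0, 0.044)
(array([386., 274.]), np.int32(579), array([0.4899, 0.0259]), array([0.141, 0.077]), 64.4, 0.0462)
(array([274., 267.]), np.int32(616), array([0.5172, 0.3053]), array([0.064, 0.076]), 6.2, 0.0438)
(array([310., 268.]), np.int32(647), array([0.5134, 0.218 ]), array([0.077, 0.067]), 84.8, 0.044)
(array([135., 280.]), np.int32(773), array([0.4824, 0.6448]), array([0.106, 0.103]), 90.0, 0.0472)
(array([308., 312.]), np.int32(667), array([0.4024, 0.2256]), array([0.081, 0.066]), 90.0, 0.0437)
[ 0.249 -0.784  0.118  0.058]
```

Call:
carry_out:
  moves:
    - [[0.12,-0.39,0.05,0.058],[0.24,-0.78,0.1,0.058],[0.24,-0.78,0.1,0.058],[0.24,-0.78,0.1,0.058],[0.24,-0.78,0.1,0.058],[0.24,-0.78,0.1,0.058],[0.24,-0.78,0.1,0.058],[0.24,-0.78,0.1,0.058]]

```text
t: 6.65
ee_pos: [0.5133, 0.2611, 0.1513]
orientation: [-0.04, -3.141, -0.0]
force: [0.8, -0.5, 0.5]
gripper_width: 0.0511
finger_force: 0.0
```

```bash
python3 - <<'E'
from h import *
st(); print(to(.512,.2594,.088,88.4))
E
```

```text
t 6.65 p [0.5133 0.2611 0.1513] yaw 88.5 F [ 0.8 -0.5  0.5] M [-0.01 -0.02  0.01] w 0.0511 ff 0.0 q [-0.56  0.44  0.05  1.83 -0.03  0.87  1.04]
[ 0.005 -0.007  0.253  0.002]
```

Call:
carry_out:
  moves:
    - [[0,0,0.08,0],[0,0,0.16,0],[0,0,0.22,0],[0,0,0.25,0],[0,0,0.25,0],[0,0,0.25,0],[0,0,0.25,0],[0,0,0.25,0]]

```text
t: 7.45
ee_pos: [0.5137, 0.2598, 0.0898]
orientation: [0.043, 3.14, 0.001]
force: [0.1, 0.5, -0.4]
gripper_width: 0.0513
finger_force: 0.0
```

Call:
carry_out:
  moves:
    - [[0,0,0,0],[0,0,0,0],[0,0,0,0],[0,0,0,0],[0,0,0,0],[0,0,-0.08,0],[0,0,-0.16,0],[0,0,-0.24,0]]
  claw: 0

```text
t: 8.25
ee_pos: [0.5128, 0.2593, 0.1491]
orientation: [-0.043, -3.14, 0.001]
force: [-0.7, -0.5, -6.6]
gripper_width: 0.0101
finger_force: 59.2
```

Call:
carry_out:
  moves:
    - [[0,0,-0.08,0],[0,0,-0.08,0],[0,0,-0.08,0],[0,0,-0.08,0],[0,0,-0.08,0],[0,0,-0.08,0],[0,0,-0.08,0],[0,0,-0.08,0]]

```text
t: 9.05
ee_pos: [0.5133, 0.2596, 0.1689]
orientation: [-0.043, -3.141, 0.0]
force: [-0.4, 0.7, -6.3]
gripper_width: 0.0096
finger_force: 59.2
```

```bash
cat >> h.py <<'E'
def dip():
    s=env.sense(); x,y,z=s['ee_pos']; d=env.get_image('top'); P=pts(d)
    m=(P[...,2]>.05)&(P[...,2]<z)&(abs(P[...,0]-x)<.06)&(abs(P[...,1]-y)<.1)
    for o in np.arange(-.09,.1,.02):
        k=m&(abs(P[...,1]-y-o)<.01)&(abs(P[...,0]-x)<.03); print(round(o,2),k.sum(),np.round(np.median(P[k][:,2]),3) if k.any() else '')
    return d
E
python3 - <<'E'
from h import *
st(); dip()
E
```

```text
t 9.05 p [0.5133 0.2596 0.1689] yaw 88.4 F [-0.4  0.7 -6.3] M [ 0.04 -0.03  0.02] w 0.0096 ff 59.2 q [-0.56  0.42  0.05  1.82 -0.03  0.91  1.04]
-0.09 0 
-0.07 1 0.088
-0.05 0 
-0.03 0 
-0.01 0 
0.01 0 
0.03 0 
0.05 0 
0.07 0 
0.09 2 0.125
```

```bash
python3 - <<'E'
from h import *
a=env.get_image('top')['image'][220:330,230:360]; b=env.get_image('scene')['image'][220:350,220:350]
f=lambda i:cv2.resize(i,(390,390*i.shape[0]//i.shape[1]))
a,b=f(a),f(b); h=min(len(a),len(b)); cv2.imwrite('pics/c2.png',np.hstack([a[:h],b[:h]])[:,:,::-1])
E
```

```text
(no output)
```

View pics/c2.png

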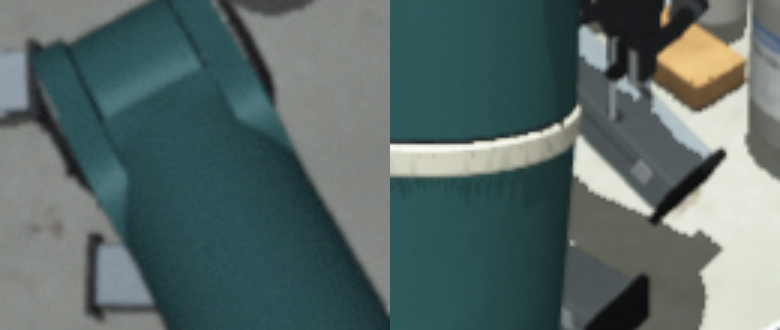

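Case 2 (right pane): the body slopes steeply down towards its -y end at about (690,190), so it is also heavy at -y. I'll lower it and go to case 3.

Call:
carry_out:
  moves:
    - [[0,0,0.1,0],[0,0,0.18,0],[0,0,0.24,0],[0,0,0.29,0],[0,0,0.32,0],[0,0,0.325,0],[0,0,0.325,0],[0,0,0.325,0]]

```text
t: 10.0
ee_pos: [0.5138, 0.2603, 0.0893]
orientation: [0.042, 3.14, 0.002]
force: [-7.4, -0.3, 15.7]
gripper_width: 0.0098
finger_force: 61.6
```

Call:
carry_out:
  moves:
    - [[0,0,0,0],[0,0,0,0],[0,0,0,0],[0,0,0,0],[0,0,-0.1,0],[0,0,-0.2,0],[0,0,-0.25,0],[0,0,-0.25,0]]
  claw: 0.6

```text
t: 10.8
ee_pos: [0.514, 0.26, 0.1517]
orientation: [0.043, 3.139, 0.002]
force: [0.2, 0.6, 0.5]
gripper_width: 0.0514
finger_force: 0.0
```

```bash
python3 - <<'E'
from h import *
st(); print(to(.4037,.2636,.15,88.2))
E
```

```text
t 10.8 p [0.514  0.26   0.1517] yaw 88.4 F [0.2 0.6 0.5] M [ 0.05 -0.   -0.03] w 0.0514 ff 0.0 q [-0.56  0.44  0.05  1.83 -0.03  0.87  1.05]
[0.442 0.002 0.007 0.003]
```

Call:
carry_out:
  moves:
    - [[0.2,0,0,0],[0.4,0,0,0],[0.44,0,0,0],[0.44,0,0,0],[0.44,0,0.08,0],[0.44,0,0.16,0],[0.44,0,0.22,0],[0.44,0,0.25,0]]

```text
t: 11.6
ee_pos: [0.404, 0.262, 0.0861]
orientation: [-0.044, -3.14, 0.002]
force: [-0.2, 1.1, -0.1]
gripper_width: 0.0514
finger_force: 0.0
```

Call:
carry_out:
  moves:
    - [[0,0,0,0],[0,0,0,0],[0,0,0,0],[0,0,0,0],[0,0,0,0],[0,0,0,0],[0,0,-0.08,0],[0,0,-0.16,0]]
  claw: 0

```text
t: 12.4
ee_pos: [0.4027, 0.2622, 0.1278]
orientation: [-0.043, -3.14, 0.002]
force: [0.5, 2.7, -6.2]
gripper_width: 0.0099
finger_force: 59.1
```

Call:
carry_out:
  moves:
    - [[0,0,-0.08,0],[0,0,-0.16,0],[0,0,-0.16,0],[0,0,-0.16,0],[0,0,-0.16,0],[0,0,-0.16,0],[0,0,-0.16,0],[0,0,-0.16,0]]

```text
t: 13.2
ee_pos: [0.4032, 0.2625, 0.1674]
orientation: [-0.043, -3.141, 0.001]
force: [0.1, 1.1, -5.7]
gripper_width: 0.0101
finger_force: 59.1
```

```bash
python3 - <<'E'
from h import *
st()
a=env.get_image('top')['image'][250:360,230:360]; b=env.get_image('scene')['image'][220:360,200:340]
f=lambda i:cv2.resize(i,(390,390*i.shape[0]//i.shape[1]))
a,b=f(a),f(b); h=min(len(a),len(b)); cv2.imwrite('pics/c3.png',np.hstack([a[:h],b[:h]])[:,:,::-1])
E
```

```text
t 13.2 p [0.4032 0.2625 0.1674] yaw 88.4 F [ 0.1  1.1 -5.7] M [ 0.05 -0.06 -0.01] w 0.0101 ff 59.1 q [-0.67  0.27  0.03  2.04 -0.01  0.83  0.91]
```

View pics/c3.png

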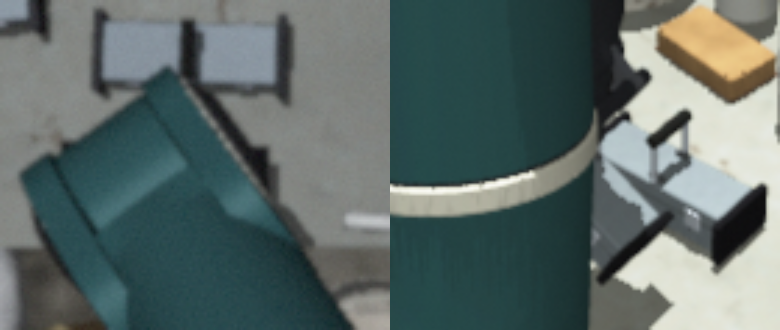

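```bash
python3 - <<'E'
from h import *
P=pts(env.get_image('scene'))
for u,v in [(288,308),(292,302),(284,312),(280,290),(285,294),(278,283)]: print(np.round(P[v,u],3))
E
```

```text
[0.39  0.198 0.083]
[0.408 0.201 0.085]
[0.373 0.195 0.087]
[0.406 0.232 0.105]
[0.409 0.221 0.097]
[0.417 0.246 0.11 ]
```

All three dip at -y, so the light end is at +y in each case. I'll set this one down, re-grip its body near the light end, and let it pivot in the pads as I lift.

Call:
carry_out:
  moves:
    - [[0,0,0.1,0],[0,0,0.18,0],[0,0,0.24,0],[0,0,0.29,0],[0,0,0.32,0],[0,0,0.32,0],[0,0,0.32,0],[0,0,0.32,0]]

```text
t: 14.15
ee_pos: [0.4035, 0.2625, 0.088]
orientation: [0.043, 3.141, -0.0]
force: [0.8, 0.2, -2.9]
gripper_width: 0.0102
finger_force: 61.5
```

Call:
carry_out:
  moves:
    - [[0,0,0,0],[0,0,0,0],[0,0,0,0],[0,0,0,0],[0,0,-0.1,0],[0,0,-0.2,0],[0,0,-0.25,0],[0,0,-0.25,0]]
  claw: 1

```text
t: 14.95
ee_pos: [0.404, 0.2631, 0.1516]
orientation: [0.043, 3.139, 0.003]
force: [-0.0, 0.6, -0.8]
gripper_width: 0.0852
finger_force: 0.0
```

Call:
carry_out:
  moves:
    - [[0,0.24,0,0.1],[0,0.24,0,0.2],[0,0.24,0,0.3],[0,0.24,0,0.4],[0,0.24,0,0.5],[0,0.24,0,0.6],[0,0.24,0,0.7],[0,0.24,0,0.8]]

```text
t: 15.75
ee_pos: [0.4047, 0.3223, 0.1492]
orientation: [1.808, 2.569, -0.002]
force: [-0.6, -0.0, 0.4]
gripper_width: 0.0852
finger_force: 0.0
```

```bash
python3 - <<'E'
from h import *
st(); d=snap('top'); np.savez('/tmp/t1',**d); print(handles(d)); [print(o) for o in cases(d)]
c=np.array([.4037,.2636]); a=np.radians(88.2); g=c+.047*np.array([np.cos(a),np.sin(a)]); print(g,to(*g,.12,-1.8))
cv2.imwrite('pics/t1.png',cv2.resize(d['image'][220:350,160:360],None,fx=3,fy=3)[:,:,::-1])
E
```

```text
t 15.75 p [0.4047 0.3223 0.1492] yaw 19.7 F [-0.6 -0.   0.4] M [-0.01  0.06 -0.01] w 0.0852 ff 0.0 q [-0.94  0.36  0.25  1.98 -0.12  0.82 -0.28]
[(array([206., 247.]), np.int32(100), array([0.5594, 0.4642, 0.092 ])), (array([292., 267.]), np.int32(101), array([0.5119, 0.2596, 0.0925])), (array([289., 312.]), np.int32(90), array([0.4053, 0.2654, 0.0923]))]
(array([210., 249.]), np.int32(1277), array([0.5602, 0.465 ]), array([0.068, 0.162]), 3.7, 0.0438)
(array([274., 267.]), np.int32(605), array([0.517 , 0.3021]), array([0.06 , 0.077]), 0.0, 0.044)
(array([310., 268.]), np.int32(649), array([0.513 , 0.2185]), array([0.077, 0.067]), 85.9, 0.0435)
(array([135., 280.]), np.int32(778), array([0.4824, 0.6444]), array([0.103, 0.105]), 0.5, 0.047)
(array([391., 278.]), np.int32(436), array([0.4922, 0.0121]), array([0.049, 0.124]), 7.1, 0.0459)
(array([307., 312.]), np.int32(679), array([0.4011, 0.2353]), array([0.063, 0.096]), 0.1, 0.0434)
[0.40517631 0.31057681] [-0.045 -0.013  0.117  0.233]
```

Call:
carry_out:
  moves:
    - [[-0.045,-0.01,0.1,0.1],[-0.045,-0.01,0.1,0.235],[-0.045,-0.01,0.1,0.235],[-0.045,-0.01,0.1,0.235],[-0.045,-0.01,0.1,0.235],[-0.045,-0.01,0.1,0.235],[-0.045,-0.01,0.1,0.235],[-0.045,-0.01,0.1,0.235]]

```text
t: 16.6
ee_pos: [0.4065, 0.3112, 0.1253]
orientation: [2.241, 2.202, 0.0]
force: [-0.1, -0.1, -0.7]
gripper_width: 0.0854
finger_force: 0.0
```

```bash
python3 - <<'E'
from h import *
st(); d=snap('top');print(handles(d)); print(to(.4055,.3115,.03,-1.8))
E
```

```text
t 16.6 p [0.4065 0.3112 0.1253] yaw -1.0 F [-0.1 -0.1 -0.7] M [-0.02  0.02  0.01] w 0.0854 ff 0.0 q [-0.98  0.4   0.32  2.01 -0.18  0.76 -0.57]
[(array([206., 247.]), np.int32(101), array([0.5597, 0.4642, 0.0921])), (array([292., 267.]), np.int32(101), array([0.512 , 0.2595, 0.092 ]))]
[ 0.001 -0.004  0.381  0.009]
```

Call:
carry_out:
  moves:
    - [[0,0,0.08,0],[0,0,0.16,0],[0,0,0.24,0.01],[0,0,0.3,0.01],[0,0,0.35,0.01],[0,0,0.38,0.01],[0,0,0.38,0.01],[0,0,0.38,0.01]]

```text
t: 17.45
ee_pos: [0.4068, 0.3113, 0.0307]
orientation: [2.259, 2.183, 0.001]
force: [-0.6, -0.1, -0.5]
gripper_width: 0.0855
finger_force: 0.0
```

Call:
carry_out:
  moves:
    - [[0,0,0,0],[0,0,0,0],[0,0,0,0],[0,0,0,0],[0,0,0,0],[0,0,0,0],[0,0,-0.04,0],[0,0,-0.08,0]]
  claw: 0
  squeeze: 25

```text
t: 18.25
ee_pos: [0.4064, 0.3109, 0.0509]
orientation: [2.259, 2.183, -0.001]
force: [0.3, -0.6, -4.9]
gripper_width: 0.0492
finger_force: 26.8
```

Call:
carry_out:
  moves:
    - [[0,0,-0.06,0],[0,0,-0.12,0],[0,0,-0.18,0],[0,0,-0.24,0],[0,0,-0.3,0],[0,0,-0.36,0],[0,0,-0.42,0],[0,0,-0.46,0]]

```text
t: 19.05
ee_pos: [0.4066, 0.3112, 0.1669]
orientation: [-2.259, -2.183, -0.002]
force: [-0.5, 1.0, -6.1]
gripper_width: 0.0495
finger_force: 28.0
```

```bash
python3 - <<'E'
from h import *
st(); 
a=env.get_image('top')['image'][220:340,200:330]; b=env.get_image('scene')['image'][190:330,200:340]
f=lambda i:cv2.resize(i,(390,390*i.shape[0]//i.shape[1]))
a,b=f(a),f(b); h=min(len(a),len(b)); cv2.imwrite('pics/p3.png',np.hstack([a[:h],b[:h]])[:,:,::-1])
E
```

```text
t 19.05 p [0.4066 0.3112 0.1669] yaw -2.0 F [-0.5  1.  -6.1] M [ 0.24 -0.    0.  ] w 0.0495 ff 28.0 q [-1.01  0.33  0.35  1.98 -0.15  0.85 -0.61]
```

View pics/p3.png

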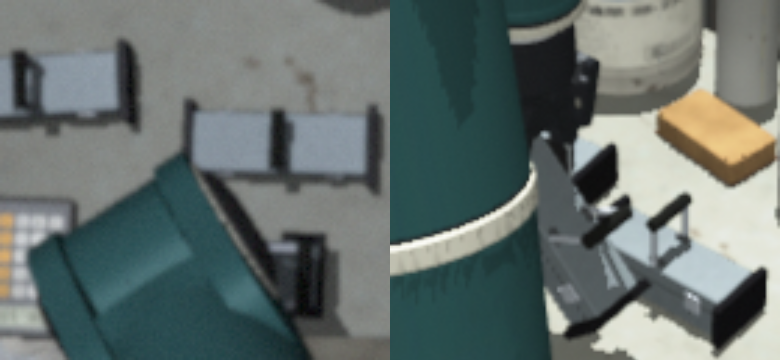

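```bash
cat >> h.py <<'E'
def tilt():
    """held case seen by scene cam: foot plate = dark pts below tcp; prints y,z cloud extremes relative to tcp"""
    s=env.sense(); p=s['ee_pos']; a=np.radians(yaw(s)); d=env.get_image('scene'); P=pts(d)-p
    ty=np.array([np.cos(a),np.sin(a),0]); tx=np.cross(ty,[0,0,-1])
    X,Y,Z=P@tx,P@ty,P[...,2]
    m=(abs(Y)<.036)&(abs(X)<.16)&(Z<.03)&(Z>-.16)&(P[...,2]+p[2]>.012)&(d['range_z']>0)
    n,l,s_,c=cv2.connectedComponentsWithStats(m.astype(np.uint8)); 
    return d,X,Y,Z,m
E
python3 - <<'E'
from h import *
d,X,Y,Z,m=tilt()
for z in np.arange(-.155,.03,.012):
    k=m&(abs(Z-z)<.006)
    if k.any(): print(round(z,3),k.sum(),'X',np.round(np.percentile(X[k],[2,50,98]),3),'Y',np.round(np.percentile(Y[k],[2,98]),3))
E
```

```text
-0.119 1 X [-0.059 -0.059 -0.059] Y [-0.035 -0.035]
-0.107 21 X [-0.073 -0.061 -0.049] Y [-0.036 -0.021]
-0.095 54 X [-0.081 -0.063 -0.04 ] Y [-0.035 -0.023]
-0.083 203 X [-0.091 -0.084 -0.035] Y [-0.034  0.029]
-0.071 190 X [-0.084 -0.074 -0.032] Y [-0.029  0.021]
-0.059 195 X [-0.075 -0.063 -0.031] Y [-0.029  0.02 ]
-0.047 143 X [-0.063 -0.054 -0.029] Y [-0.029  0.02 ]
-0.035 107 X [-0.052 -0.042 -0.029] Y [-0.027  0.02 ]
-0.023 170 X [-0.053 -0.033 -0.024] Y [-0.026  0.021]
-0.011 196 X [-0.083 -0.025 -0.013] Y [-0.026  0.024]
0.001 181 X [-0.083 -0.015 -0.003] Y [-0.025  0.03 ]
0.013 95 X [-0.014 -0.002  0.008] Y [-0.001  0.032]
0.025 69 X [-0.014  0.002  0.013] Y [0.003 0.032]
```

It hangs leaning about 40° from vertical (pad friction), in the right direction. I want about 25°, so I'll ease the squeeze and bounce it gently.

Call:
carry_out:
  moves:
    - [[0,0,-0.2,0],[0,0,-0.2,0],[0,0,0,0],[0,0,-0.2,0],[0,0,-0.2,0],[0,0,-0.2,0],[0,0,-0.2,0],[0,0,-0.2,0]]
  squeeze: 20

```text
t: 20.0
ee_pos: [0.4061, 0.3109, 0.2148]
orientation: [-2.259, -2.183, 0.001]
force: [0.2, 0.0, -6.1]
gripper_width: 0.0496
finger_force: 24.4
```

```bash
cat >> h.py <<'E'
def lean():
    d,X,Y,Z,m=tilt(); r=[]
    for z in np.arange(-.125,-.015,.006):
        k=m&(abs(Z-z)<.003)&(abs(Y)<.018)
        if k.sum()>15: r.append((z,np.median(X[k]),k.sum()))
    r=np.array(r); f=np.polyfit(r[:,0],r[:,1],1); e=r[:,1]-np.polyval(f,r[:,0]); g=abs(e)<.006
    if g.sum()>2: f=np.polyfit(r[g,0],r[g,1],1)
    print(np.round(r,3).tolist()); print('lean deg',np.degrees(np.arctan(f[0])),'x0',f[1])
E
python3 - <<'E'
from h import *
st(); lean()
E
```

```text
t 20.0 p [0.4061 0.3109 0.2148] yaw -1.9 F [ 0.2  0.  -6.1] M [0.19 0.   0.05] w 0.0496 ff 24.4 q [-1.03  0.27  0.37  1.94 -0.12  0.96 -0.64]
[[-0.101, -0.066, 41.0], [-0.095, -0.063, 42.0], [-0.089, -0.058, 47.0], [-0.083, -0.056, 34.0], [-0.077, -0.052, 40.0], [-0.071, -0.048, 44.0], [-0.065, -0.046, 21.0], [-0.059, -0.041, 30.0], [-0.053, -0.036, 30.0], [-0.047, -0.033, 31.0], [-0.041, -0.029, 35.0], [-0.035, -0.026, 44.0], [-0.029, -0.024, 65.0], [-0.023, -0.068, 91.0], [-0.017, -0.016, 54.0]]
lean deg 31.37432229210663 x0 -0.00467803692600311
```

Call:
carry_out:
  moves:
    - [[0,0,0.2,0],[0,0,0.2,0],[0,0,0,0],[0,0,0.2,0],[0,0,0,0],[0,0,0,0],[0,0,0,0],[0,0,0,0]]

```text
t: 20.85
ee_pos: [0.4063, 0.311, 0.2155]
orientation: [-2.259, -2.183, -0.001]
force: [0.2, -1.0, -5.7]
gripper_width: 0.0498
finger_force: 25.6
```

```bash
python3 - <<'E'
from h import *
st(); lean()
E
```

```text
t 20.85 p [0.4063 0.311  0.2155] yaw -1.9 F [ 0.2 -1.  -5.7] M [ 0.12 -0.01 -0.  ] w 0.0498 ff 25.6 q [-1.04  0.27  0.38  1.94 -0.12  0.96 -0.64]
[[-0.113, -0.048, 36.0], [-0.107, -0.046, 27.0], [-0.101, -0.044, 41.0], [-0.095, -0.04, 35.0], [-0.089, -0.038, 34.0], [-0.083, -0.036, 27.0], [-0.077, -0.033, 20.0], [-0.071, -0.03, 26.0], [-0.065, -0.028, 27.0], [-0.059, -0.025, 32.0], [-0.053, -0.022, 32.0], [-0.047, -0.02, 27.0], [-0.041, -0.026, 74.0], [-0.035, -0.061, 89.0], [-0.029, -0.012, 30.0], [-0.023, -0.009, 29.0], [-0.017, -0.007, 28.0]]
lean deg 21.272027338228508 x0 -0.0035610403402796306
```

Lean is now ≈22°, just under the deck's 25°, which suits pressing it flush. I'll tighten the grip and carry it to the far lane's front.

Call:
carry_out:
  moves:
    - [[0,0,-0.1,0],[-0.1,0.02,-0.15,0.08],[-0.22,0.03,-0.15,0.16],[-0.36,0.04,-0.15,0.24],[-0.5,0.05,-0.15,0.32],[-0.65,0.06,-0.15,0.4],[-0.8,0.08,-0.15,0.46],[-0.9,0.1,-0.15,0.5]]
  squeeze: 80

```text
t: 21.7
ee_pos: [0.4233, 0.083, 0.2528]
orientation: [-2.925, -1.144, -0.0]
force: [0.4, 1.0, -5.5]
gripper_width: 0.0479
finger_force: 85.9
```

```bash
cat >> h.py <<'E'
YAW=np.radians(4.7); OX,OY=.557,-.115
def rk(x,y,z):
    """rack frame -> world"""
    c,s=np.cos(np.radians(25)),np.sin(np.radians(25)); xp=OX+x*c+z*s; yp=OY+y
    return np.array([xp*np.cos(YAW)-yp*np.sin(YAW), xp*np.sin(YAW)+yp*np.cos(YAW), .014-x*s+z*c])
def rkinv(P):
    c,s=np.cos(np.radians(25)),np.sin(np.radians(25)); P=np.asarray(P)
    xp=P[...,0]*np.cos(YAW)+P[...,1]*np.sin(YAW)-OX; yp=-P[...,0]*np.sin(YAW)+P[...,1]*np.cos(YAW)-OY; z=P[...,2]-.014
    return np.stack([xp*c-z*s,yp,xp*s+z*c],-1)
E
python3 - <<'E'
from h import *
st(); t=rk(-.135,-.1,.165); print(t,to(*t,-85.3))
E
```

```text
t 21.7 p [0.4233 0.083  0.2528] yaw -47.3 F [ 0.4  1.  -5.5] M [ 0.06 -0.03 -0.01] w 0.0479 ff 85.9 q [-0.88  0.06  0.64  2.08 -0.04  1.01 -1.04]
[ 0.5203012  -0.17294886  0.22059425] [-0.41   1.015  0.129  0.423]
```

Call:
carry_out:
  moves:
    - [[-0.05,0.1,0,0.08],[-0.1,0.25,0,0.16],[-0.2,0.4,0,0.24],[-0.25,0.55,0,0.32],[-0.3,0.7,0,0.4],[-0.35,0.85,0,0.42],[-0.41,0.98,0,0.42],[-0.41,0.98,0,0.42]]

```text
t: 22.5
ee_pos: [0.5161, -0.1682, 0.2527]
orientation: [3.136, 0.136, 0.0]
force: [-0.0, 1.2, -5.3]
gripper_width: 0.0484
finger_force: 86.9
```

```bash
python3 - <<'E'
from h import *
st(); lean(); print(rkinv(env.sense()['ee_pos'])); t=rk(-.135,-.1,.165); print(to(*t,-85.3))
a=env.get_image('top')['image'][200:340,340:520]; b=env.get_image('scene')['image'][200:430,330:560]
f=lambda i:cv2.resize(i,(390,390*i.shape[0]//i.shape[1]))
a,b=f(a),f(b); h=min(len(a),len(b)); cv2.imwrite('pics/r3.png',np.hstack([a[:h],b[:h]])[:,:,::-1])
E
```

```text
t 22.5 p [ 0.5161 -0.1682  0.2527] yaw -85.1 F [-0.   1.2 -5.3] M [ 0.09 -0.01 -0.03] w 0.0484 ff 86.9 q [-0.43  0.36  0.85  1.84 -0.3   1.08 -0.95]
[[-0.119, -0.048, 16.0], [-0.113, -0.048, 62.0], [-0.107, -0.045, 60.0], [-0.101, -0.043, 61.0], [-0.095, -0.041, 51.0], [-0.089, -0.038, 66.0], [-0.083, -0.035, 62.0], [-0.065, -0.027, 48.0], [-0.059, -0.025, 63.0], [-0.053, -0.022, 52.0], [-0.047, -0.02, 66.0], [-0.041, -0.021, 125.0], [-0.035, -0.061, 139.0], [-0.029, -0.011, 68.0], [-0.023, -0.009, 65.0], [-0.017, -0.007, 64.0]]
lean deg 21.918867579745182 x0 -0.001928763129809647
[-0.15205847 -0.09261603  0.1921895 ]
[0.016 0.03  0.127 0.004]
```

View pics/r3.png

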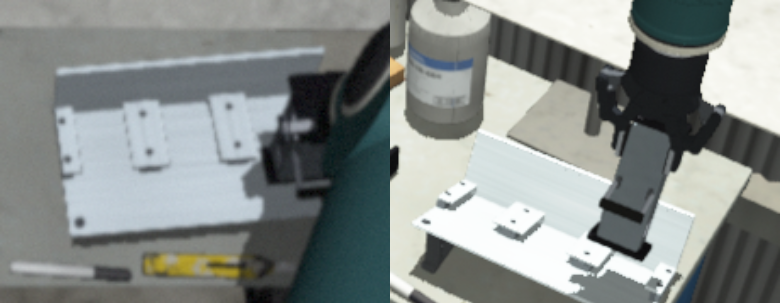

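The scene pane shows the cassette hanging over the far lane, foot at about (620,245), handle facing the robot. Next I'll check lateral alignment with the lips in the same cameras.

```bash
python3 - <<'E'
from h import *
for n in('scene','top'):
    d=env.get_image(n); Q=rkinv(pts(d)); ok=d['range_z']>0
    k=ok&(abs(Q[...,2]-.016)<.004)&(Q[...,0]>-.083)&(Q[...,0]<-.01)&(abs(Q[...,1])<.16)
    h,e=np.histogram(Q[k][:,1],np.arange(-.16,.161,.004)); print(n,[(round(float(a),3),int(c)) for a,c in zip(e,h) if c>3])
    k=ok&(Q[...,0]>-.15)&(Q[...,0]<-.095)&(abs(Q[...,1])<.13)&(Q[...,2]<.01)&(Q[...,2]>-.01); print(' deck z med',np.median(Q[k][:,2]))
    q=Q[k]; A=np.c_[q[:,:2],np.ones(len(q))]; print('  fit',np.linalg.lstsq(A,q[:,2],rcond=None)[0])
    k=ok&(Q[...,2]>.05)&(Q[...,2]<.12)&(abs(Q[...,1]+.0926)<.06)&(Q[...,0]>-.19)&(Q[...,0]<-.02)
    if k.any():print(' case y',np.percentile(Q[k][:,1],[1,5,50,95,99]))
    k=ok&(Q[...,2]>.085)&(Q[...,2]<.13)&(abs(Q[...,0]+.005)<.02)&(abs(Q[...,1])<.16)
    # lip front edge in x
    for y0 in (-.15,-.05,.05,.15):
        k=ok&(abs(Q[...,2]-.015)<.005)&(abs(Q[...,1]-y0)<.012)&(Q[...,0]<-.03); 
        if k.sum()>5: print('  lip front',y0,np.percentile(Q[k][:,0],[1,3]))
E
```

```text
scene [(-0.152, 29), (-0.148, 26), (-0.144, 27), (-0.14, 25), (-0.136, 27), (-0.132, 6), (-0.076, 6), (-0.072, 20), (-0.068, 18), (-0.064, 22), (-0.06, 18), (-0.056, 19), (-0.052, 20), (-0.048, 23), (-0.044, 16), (-0.04, 21), (-0.036, 21), (-0.032, 7), (0.024, 7), (0.028, 22), (0.032, 20), (0.036, 22), (0.04, 28), (0.044, 21), (0.048, 21), (0.052, 21), (0.056, 22), (0.06, 21), (0.064, 20), (0.068, 5), (0.124, 8), (0.128, 25), (0.132, 20), (0.136, 20), (0.14, 18), (0.144, 13)]
 deck z med -0.0022883829751961654
  fit [-0.00450495 -0.00125031 -0.00282948]
 case y [-0.12489487 -0.12068869 -0.09651065 -0.06493316 -0.05916576]
  lip front -0.15 [-0.08910366 -0.08853541]
  lip front -0.05 [-0.08904604 -0.08864087]
  lip front 0.05 [-0.68495709 -0.68436485]
  lip front 0.15 [-0.72383884 -0.72343172]
top [(-0.072, 27), (-0.068, 42), (-0.064, 39), (-0.06, 35), (-0.056, 33), (-0.052, 39), (-0.048, 34), (-0.044, 36), (-0.04, 35), (-0.036, 41), (-0.032, 24), (0.028, 32), (0.032, 40), (0.036, 35), (0.04, 33), (0.044, 41), (0.048, 38), (0.052, 33), (0.056, 39), (0.06, 34), (0.064, 37), (0.068, 26), (0.128, 35), (0.132, 36), (0.136, 35), (0.14, 36), (0.144, 37), (0.148, 14)]
 deck z med -0.00039741447726831386
  fit [ 0.00538952 -0.00180841  0.0003018 ]
 case y [-0.11773531 -0.10755491 -0.0655223  -0.0563611  -0.0548158 ]
  lip front -0.05 [-0.08635967 -0.08544805]
  lip front 0.05 [-0.08686873 -0.0863081 ]
  lip front 0.15 [-0.08705205 -0.08689323]
```

```bash
python3 - <<'E'
from h import *
for q in [(-.142,-.101,.165),(-.142,-.101,.136)]: print(to(*rk(*q),-85.3))
E
```

```text
[-0.012  0.047  0.117  0.007]
[-0.061  0.047  0.222  0.007]
```

Call:
carry_out:
  moves:
    - [[-0.012,0.047,0.06,0],[-0.012,0.047,0.117,0],[-0.025,0.047,0.14,0],[-0.04,0.047,0.17,0],[-0.05,0.047,0.2,0],[-0.06,0.047,0.22,0],[-0.06,0.047,0.22,0],[-0.06,0.047,0.22,0]]

```text
t: 23.55
ee_pos: [0.5025, -0.1766, 0.1981]
orientation: [3.138, 0.144, 0.001]
force: [0.3, 0.4, -5.8]
gripper_width: 0.048
finger_force: 86.8
```

```bash
python3 - <<'E'
from h import *
st(); print(rkinv(env.sense()['ee_pos'])); lean()
E
```

```text
t 23.55 p [ 0.5025 -0.1766  0.1981] yaw -84.8 F [ 0.3  0.4 -5.8] M [ 0.02 -0.08 -0.01] w 0.048 ff 86.8 q [-0.37  0.41  0.81  1.92 -0.36  0.97 -0.87]
[-0.14183845 -0.10219826  0.13693785]
[[-0.125, -0.064, 80.0], [-0.119, -0.071, 57.0], [-0.113, -0.048, 61.0], [-0.107, -0.046, 51.0], [-0.101, -0.043, 61.0], [-0.095, -0.041, 54.0], [-0.089, -0.039, 61.0], [-0.083, -0.036, 45.0], [-0.065, -0.027, 61.0], [-0.059, -0.025, 45.0], [-0.053, -0.023, 58.0], [-0.047, -0.02, 63.0], [-0.041, -0.021, 116.0], [-0.035, -0.059, 150.0], [-0.029, -0.011, 61.0], [-0.023, -0.008, 64.0], [-0.017, -0.006, 63.0]]
lean deg 25.07434973828198 x0 0.002132470210194899
```

Call:
carry_out:
  moves:
    - [[0,0,0,0.005],[0,0,0,0.005],[-0.005,0,0.011,0.005],[-0.01,0,0.022,0.005],[-0.014,0,0.03,0.005],[-0.017,0,0.036,0.005],[-0.02,0,0.043,0.005],[-0.02,0,0.043,0.005]]
  squeeze: 25

```text
t: 24.4
ee_pos: [0.4986, -0.1771, 0.1879]
orientation: [3.138, 0.132, 0.004]
force: [3.4, 2.2, 6.7]
gripper_width: 0.0483
finger_force: 88.0
```

```bash
python3 - <<'E'
from h import *
st(); print(rkinv(env.sense()['ee_pos'])); lean()
E
```

```text
t 24.4 p [ 0.4986 -0.1771  0.1879] yaw -85.2 F [3.4 2.2 6.7] M [ 0.56 -0.78 -0.01] w 0.0483 ff 88.0 q [-0.37  0.42  0.81  1.94 -0.37  0.94 -0.86]
[-0.14109493 -0.10234304  0.12608135]
[[-0.119, -0.051, 32.0], [-0.113, -0.058, 143.0], [-0.107, -0.047, 78.0], [-0.101, -0.044, 57.0], [-0.095, -0.041, 52.0], [-0.089, -0.038, 62.0], [-0.083, -0.037, 49.0], [-0.065, -0.027, 62.0], [-0.059, -0.025, 52.0], [-0.053, -0.022, 53.0], [-0.047, -0.021, 61.0], [-0.041, -0.021, 108.0], [-0.035, -0.061, 145.0], [-0.029, -0.012, 67.0], [-0.023, -0.009, 61.0], [-0.017, -0.007, 58.0]]
lean deg 22.801221807016606 x0 -0.0010904418543461296
```

Call:
carry_out:
  moves:
    - [[0,0,0,0],[0,0,0,0],[0,0,0,0],[0,0,0,0],[0,0,0,0],[-0.002,0,0.004,0],[-0.004,0,0.008,0],[-0.004,0,0.008,0]]
  claw: 0
  squeeze: 22

```text
t: 25.25
ee_pos: [0.4994, -0.177, 0.1873]
orientation: [3.138, 0.133, 0.01]
force: [9.0, 6.1, 23.6]
gripper_width: 0.0484
finger_force: 89.1
```

```bash
python3 - <<'E'
from h import *
st(); print(rkinv(env.sense()['ee_pos'])); lean()
E
```

```text
t 25.25 p [ 0.4994 -0.177   0.1873] yaw -85.1 F [ 9.   6.1 23.6] M [ 1.45 -1.41 -0.07] w 0.0484 ff 89.1 q [-0.37  0.42  0.81  1.94 -0.38  0.94 -0.86]
[-0.14011021 -0.10234715  0.12592703]
[[-0.119, -0.051, 27.0], [-0.113, -0.059, 140.0], [-0.107, -0.049, 80.0], [-0.101, -0.045, 62.0], [-0.095, -0.042, 57.0], [-0.089, -0.039, 61.0], [-0.083, -0.037, 52.0], [-0.065, -0.027, 51.0], [-0.059, -0.026, 55.0], [-0.053, -0.023, 51.0], [-0.047, -0.021, 67.0], [-0.041, -0.022, 104.0], [-0.035, -0.06, 149.0], [-0.029, -0.012, 61.0], [-0.023, -0.009, 68.0], [-0.017, -0.007, 54.0]]
lean deg 23.112091599172025 x0 -0.0013117205775230066
```

Call:
carry_out:
  moves:
    - [[0.008,0,-0.017,0],[0.008,0,-0.017,0],[0.03,0,-0.007,0],[0.055,0,0.005,0],[0.08,0,0.017,0],[0.105,0,0.028,0],[0.13,0,0.04,0],[0.153,0,0.05,0]]

```text
t: 26.1
ee_pos: [0.535, -0.1739, 0.1721]
orientation: [3.139, 0.132, -0.001]
force: [0.2, 0.7, -5.5]
gripper_width: 0.0483
finger_force: 86.8
```

```bash
python3 - <<'E'
from h import *
st(); print(rkinv(env.sense()['ee_pos'])); lean()
E
```

```text
t 26.1 p [ 0.535  -0.1739  0.1721] yaw -85.2 F [ 0.2  0.7 -5.5] M [ 0.02 -0.05 -0.04] w 0.0483 ff 86.8 q [-0.33  0.5   0.77  1.86 -0.42  0.95 -0.86]
[-0.10132565 -0.10215273  0.12721218]
[[-0.119, -0.052, 59.0], [-0.113, -0.054, 117.0], [-0.107, -0.072, 96.0], [-0.101, -0.084, 132.0], [-0.095, -0.097, 118.0], [-0.089, -0.038, 64.0], [-0.083, -0.036, 43.0], [-0.065, -0.027, 48.0], [-0.059, -0.025, 60.0], [-0.053, -0.022, 50.0], [-0.047, -0.02, 55.0], [-0.041, -0.021, 109.0], [-0.035, -0.06, 133.0], [-0.029, -0.012, 64.0], [-0.023, -0.008, 53.0], [-0.017, -0.006, 64.0]]
lean deg 31.54882883474318 x0 0.005246577874131411
```

It has entered 27 mm under the lips with no contact force, so I'll continue.

Call:
carry_out:
  moves:
    - [[0.025,0,0.012,0],[0.05,0,0.023,0],[0.075,0,0.035,0],[0.1,0,0.047,0],[0.116,0,0.054,0],[0.116,0,0.054,0],[0.116,0,0.054,0],[0.116,0,0.054,0]]

```text
t: 26.95
ee_pos: [0.5632, -0.1716, 0.1592]
orientation: [3.139, 0.131, 0.0]
force: [-1.1, 0.4, -7.0]
gripper_width: 0.0483
finger_force: 86.6
```

```bash
python3 - <<'E'
from h import *
st(); print(rkinv(env.sense()['ee_pos']))
a=env.get_image('top')['image'][180:320,340:520]; b=env.get_image('scene')['image'][150:390,330:570]
f=lambda i:cv2.resize(i,(390,390*i.shape[0]//i.shape[1]))
a,b=f(a),f(b); h=max(len(a),len(b)); a=np.pad(a,((0,h-len(a)),(0,0),(0,0))); cv2.imwrite('pics/r4.png',np.hstack([a[:h],b[:h]])[:,:,::-1])
E
```

```text
t 26.95 p [ 0.5632 -0.1716  0.1592] yaw -85.2 F [-1.1  0.4 -7. ] M [-0.02 -0.03 -0.03] w 0.0483 ff 86.6 q [-0.31  0.56  0.74  1.81 -0.46  0.95 -0.86]
[-0.07020515 -0.10217995  0.12746419]
```

View pics/r4.png

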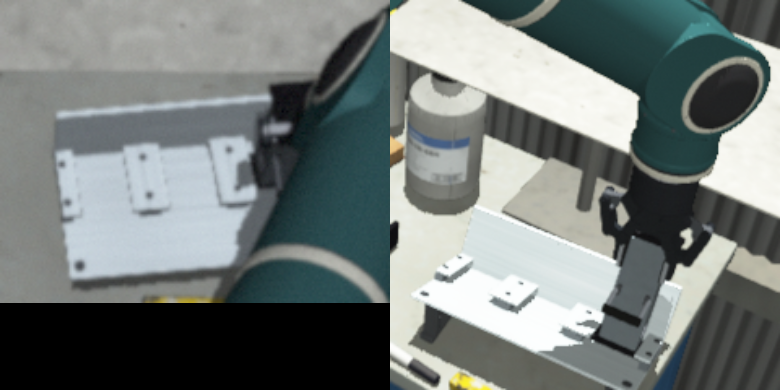

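Foot is ~43 mm deep under the lips (right pane, foot at ~(615,345)) and the gripper is near the board edge. I'll release here, then take the handle to slide it the last 28 mm.

Call:
carry_out:
  moves:
    - [[0,0,0,0],[0,0,0,0],[0,0,0,0],[0,0,0,0],[0,0,0,0],[-0.02,0,-0.1,0],[-0.04,0,-0.2,0],[-0.06,0,-0.36,0]]
  claw: 1

```text
t: 27.85
ee_pos: [0.5475, -0.1725, 0.2488]
orientation: [-3.139, -0.132, 0.004]
force: [1.2, 0.6, -0.1]
gripper_width: 0.0851
finger_force: 0.0
```

Call:
carry_out:
  moves:
    - [[-0.1,0,-0.05,-0.09],[-0.2,0,-0.05,-0.18],[-0.3,0,-0.05,-0.27],[-0.3,0,-0.05,-0.36],[-0.3,0,-0.05,-0.45],[-0.3,0,-0.05,-0.54],[-0.3,0,-0.05,-0.63],[-0.3,0,-0.05,-0.72]]
  claw: 0.35

```text
t: 28.65
ee_pos: [0.4736, -0.1791, 0.2617]
orientation: [2.574, 1.8, 0.0]
force: [-0.0, 0.4, -0.2]
gripper_width: 0.0298
finger_force: 0.0
```

```bash
cat >> h.py <<'E'
def standing(yl,n='scene'):
    """profile (rack frame) of a standing case in lane yl: median/min x of front face per height"""
    d=env.get_image(n); Q=rkinv(pts(d)); ok=d['range_z']>0
    for z in np.arange(.02,.185,.012):
        k=ok&(abs(Q[...,2]-z)<.006)&(abs(Q[...,1]-yl)<.022)&(Q[...,0]>-.16)&(Q[...,0]<.04)
        if k.sum()>3: print(round(z,3),k.sum(),np.round(np.percentile(Q[k][:,0],[2,50,90]),3))
    return d
E
python3 - <<'E'
from h import *
st(); d=standing(-.1)
b=d['image'][150:390,330:570]; cv2.imwrite('pics/r5.png',cv2.resize(b,(400,400))[:,:,::-1])
E
```

```text
t 28.65 p [ 0.4736 -0.1791  0.2617] yaw -20.1 F [-0.   0.4 -0.2] M [ 0.03 -0.03 -0.01] w 0.0298 ff 0.0 q [-0.28  0.23  0.67  1.91 -0.16  1.06  0.11]
0.02 120 [-0.069 -0.064 -0.06 ]
0.032 122 [-0.068 -0.063 -0.06 ]
0.044 92 [-0.067 -0.063 -0.06 ]
0.056 13 [-0.063 -0.06  -0.057]
0.068 206 [-0.112 -0.065 -0.059]
0.08 174 [-0.109 -0.063 -0.056]
0.092 125 [-0.064 -0.058 -0.056]
0.104 110 [-0.063 -0.058 -0.055]
0.116 100 [-0.063 -0.057 -0.055]
0.128 90 [-0.061 -0.056 -0.053]
0.14 43 [-0.061 -0.055 -0.052]
0.152 51 [-0.057 -0.053 -0.025]
0.164 41 [-0.057 -0.043 -0.02 ]
```

View pics/r5.png

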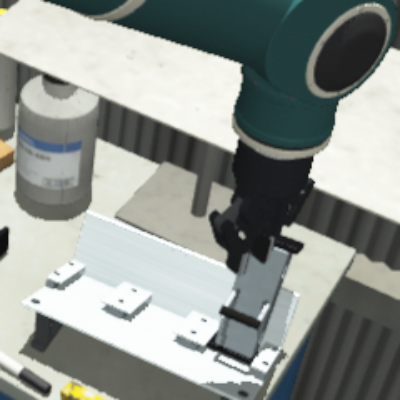

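The cassette stands upright in lane 3 with handle bar at ~(240,310), tipped forward ~4° and about 22 mm from home. I'll take the handle.

```bash
python3 - <<'E'
from h import *
t=rk(-.106,-.101,.083); print(t, to(t[0],t[1],.2,4.7)); print(to(*t,4.7,frm=(t[0],t[1],.2,4.7)))
E
```

```text
[ 0.51203952 -0.17463146  0.13402108] [ 0.068  0.139  0.247 -0.269]
[ 0.     0.     0.264 -0.   ]
```

Call:
carry_out:
  moves:
    - [[0.07,0.07,0,-0.09],[0.07,0.14,0,-0.18],[0.07,0.14,0.1,-0.27],[0.07,0.14,0.2,-0.27],[0.07,0.14,0.245,-0.27],[0.07,0.14,0.245,-0.27],[0.07,0.14,0.245,-0.27],[0.07,0.14,0.245,-0.27]]

```text
t: 29.5
ee_pos: [0.5131, -0.175, 0.2015]
orientation: [2.144, 2.294, 0.001]
force: [-0.5, 0.0, -0.7]
gripper_width: 0.0298
finger_force: 0.0
```

Call:
carry_out:
  moves:
    - [[0,0,0.06,0],[0,0,0.12,0],[0,0,0.18,0],[0,0,0.24,0],[0,0,0.265,0],[0,0,0.265,0],[0,0,0.265,0],[0,0,0.265,0]]

```text
t: 30.3
ee_pos: [0.5129, -0.175, 0.1346]
orientation: [2.144, 2.295, 0.001]
force: [0.6, 0.5, 0.6]
gripper_width: 0.0302
finger_force: 0.0
```

Call:
carry_out:
  moves:
    - [[0,0,0,0],[0,0,0,0],[0,0,0,0],[0,0,0,0],[0,0,0,0],[0,0,0,0],[0,0,0,0],[0,0,0,0]]
  claw: 0
  squeeze: 40

```text
t: 31.1
ee_pos: [0.5123, -0.1749, 0.1341]
orientation: [-2.144, -2.295, 0.001]
force: [-6.1, 0.4, 3.7]
gripper_width: 0.0099
finger_force: 40.6
```

```bash
python3 - <<'E'
from h import *
st(); print(rkinv(env.sense()['ee_pos'])); d=standing(-.1)
E
```

```text
t 31.1 p [ 0.5123 -0.1749  0.1341] yaw 3.9 F [-6.1  0.4  3.7] M [0.03 1.11 0.17] w 0.0099 ff 40.6 q [-0.14  0.46  0.52  1.94 -0.3   0.82  0.61]
[-0.10586831 -0.10127394  0.08317302]
0.02 118 [-0.069 -0.064 -0.061]
0.032 124 [-0.068 -0.063 -0.059]
0.044 50 [-0.066 -0.062 -0.06 ]
0.056 5 [-0.112 -0.11  -0.059]
0.068 118 [-0.123 -0.108 -0.059]
0.08 94 [-0.13  -0.106 -0.059]
0.092 65 [-0.159 -0.062 -0.057]
0.104 56 [-0.154 -0.06  -0.055]
0.116 70 [-0.147 -0.142 -0.055]
0.128 74 [-0.157 -0.144 -0.054]
0.14 43 [-0.159 -0.155 -0.121]
0.152 46 [-0.16  -0.158 -0.132]
```

Call:
carry_out:
  moves:
    - [[0,0.01,0.015,0],[0,0.02,0.03,0],[0,0.03,0.042,0],[0,0.04,0.052,0],[0,0.05,0.06,0],[0,0.06,0.07,0],[0,0.06,0.07,0],[0,0.06,0.07,0]]

```text
t: 31.95
ee_pos: [0.5228, -0.1755, 0.116]
orientation: [-2.143, -2.288, 0.009]
force: [-37.4, -5.0, 26.8]
gripper_width: 0.0099
finger_force: 45.2
```

```bash
python3 - <<'E'
from h import *
st(); print(rkinv(env.sense()['ee_pos'])); d=standing(-.1)
E
```

```text
t 31.95 p [ 0.5228 -0.1755  0.116 ] yaw 3.7 F [-37.4  -5.   26.8] M [-1.16  8.47  0.19] w 0.0099 ff 45.2 q [-0.13  0.51  0.5   1.92 -0.32  0.81  0.61]
[-0.08872974 -0.1027969   0.07117422]
0.02 112 [-0.051 -0.046 -0.043]
0.032 59 [-0.052 -0.046 -0.042]
0.044 6 [-0.097 -0.093 -0.068]
0.056 98 [-0.106 -0.093 -0.044]
0.068 92 [-0.112 -0.092 -0.045]
0.08 52 [-0.141 -0.087 -0.044]
0.092 72 [-0.16  -0.125 -0.045]
0.104 66 [-0.15  -0.125 -0.045]
0.116 73 [-0.159 -0.13  -0.047]
0.128 53 [-0.159 -0.14  -0.111]
0.14 63 [-0.16  -0.141 -0.123]
```

It's flush and home: face at x≈-0.046 at all heights, with reaction force from the backrest. I'll relax and release.

Call:
carry_out:
  moves:
    - [[0,-0.01,-0.005,0],[0,-0.016,-0.01,0],[0,-0.016,-0.01,0],[0,-0.016,-0.01,0],[0,-0.016,-0.01,0],[0,-0.016,-0.01,0],[0,-0.016,-0.01,0],[0,-0.016,-0.01,0]]
  claw: 0.35

```text
t: 32.8
ee_pos: [0.5236, -0.1741, 0.1191]
orientation: [2.144, 2.296, -0.0]
force: [0.3, 0.0, -0.2]
gripper_width: 0.0298
finger_force: 0.0
```

Call:
carry_out:
  moves:
    - [[0,0,-0.1,0],[0,0,-0.2,0],[0,0,-0.35,0],[0,0,-0.5,0],[0.1,-0.1,-0.55,0],[0.3,-0.2,-0.55,0],[0.5,-0.3,-0.55,0],[0.6,-0.3,-0.55,0]]
  claw: 1

```text
t: 33.6
ee_pos: [0.4364, -0.0278, 0.2567]
orientation: [-2.144, -2.296, -0.001]
force: [0.8, -0.3, 0.3]
gripper_width: 0.0857
finger_force: 0.0
```

```bash
python3 - <<'E'
from h import *
st(); d=standing(-.1); d=snap('top'); print(handles(d)); [print(o) for o in cases(d) if o[2][1]>.1]
E
```

```text
t 33.6 p [ 0.4364 -0.0278  0.2567] yaw 3.9 F [ 0.8 -0.3  0.3] M [ 0.03 -0.09 -0.03] w 0.0857 ff 0.0 q [-0.49  0.07  0.51  2.06 -0.04  1.02  0.11]
0.02 114 [-0.051 -0.046 -0.042]
0.032 111 [-0.051 -0.046 -0.043]
0.044 24 [-0.05  -0.047 -0.044]
0.056 88 [-0.094 -0.046 -0.044]
0.068 214 [-0.096 -0.074 -0.044]
0.08 122 [-0.067 -0.046 -0.043]
0.092 113 [-0.05  -0.046 -0.043]
0.104 116 [-0.05  -0.046 -0.043]
0.116 118 [-0.05  -0.045 -0.043]
0.128 123 [-0.05  -0.046 -0.042]
0.14 115 [-0.051 -0.046 -0.043]
0.152 198 [-0.05  -0.044 -0.01 ]
0.164 52 [-0.047 -0.029 -0.013]
[(array([206., 247.]), np.int32(101), array([0.5597, 0.4642, 0.092 ])), (array([292., 267.]), np.int32(102), array([0.5117, 0.2595, 0.0929]))]
(array([210., 249.]), np.int32(1281), array([0.5598, 0.4651]), array([0.068, 0.162]), 3.6, 0.0436)
(array([274., 267.]), np.int32(618), array([0.5174, 0.3051]), array([0.065, 0.076]), 6.1, 0.0437)
(array([310., 268.]), np.int32(643), array([0.513 , 0.2186]), array([0.077, 0.067]), 85.8, 0.044)
(array([135., 280.]), np.int32(779), array([0.4823, 0.6435]), array([0.107, 0.103]), 89.9, 0.0471)
```

Call:
carry_out:
  moves:
    - [[0.15,0.05,0,0],[0.3,0.1,0,0],[0.45,0.15,0,0.06],[0.6,0.2,0,0.06],[0.75,0.25,0.1,0.06],[0.9,0.25,0.2,0.06],[0.95,0.25,0.3,0.06],[0.95,0.25,0.3,0.06]]

```text
t: 34.5
ee_pos: [0.4832, 0.2127, 0.1786]
orientation: [-2.246, -2.195, 0.007]
force: [0.9, -0.3, 0.4]
gripper_width: 0.0854
finger_force: 0.0
```

```bash
python3 - <<'E'
from h import *
st(); d=snap('top'); print(handles(d)); t=(.5138,.3067); print(to(*t,.125,-1.6))
E
```

```text
t 34.5 p [0.4832 0.2127 0.1786] yaw -1.3 F [ 0.9 -0.3  0.4] M [ 0.02  0.   -0.04] w 0.0854 ff 0.0 q [-0.74  0.34  0.33  1.93 -0.14  0.89 -0.37]
[(array([206., 247.]), np.int32(100), array([0.5599, 0.4642, 0.0922]))]
[0.384 0.108 0.222 0.002]
```

Call:
carry_out:
  moves:
    - [[0.13,0.05,0,0],[0.26,0.1,0,0],[0.385,0.108,0.05,0],[0.385,0.108,0.15,0],[0.385,0.108,0.2,0],[0.385,0.108,0.21,0],[0.385,0.108,0.21,0],[0.385,0.108,0.21,0]]

```text
t: 35.35
ee_pos: [0.515, 0.3066, 0.1304]
orientation: [2.251, 2.191, 0.002]
force: [0.7, 0.1, -0.2]
gripper_width: 0.0852
finger_force: 0.0
```

```bash
python3 - <<'E'
from h import *
st(); print(to(.5138,.3067,.03,-1.6))
E
```

```text
t 35.35 p [0.515  0.3066 0.1304] yaw -1.6 F [ 0.7  0.1 -0.2] M [-0.04 -0.01  0.02] w 0.0852 ff 0.0 q [-0.8   0.52  0.28  1.79 -0.18  0.86 -0.46]
[ 0.    -0.005  0.402  0.   ]
```

Call:
carry_out:
  moves:
    - [[0,0,0.08,0],[0,0,0.16,0],[0,0,0.24,0],[0,0,0.3,0],[0,0,0.36,0],[0,-0.004,0.4,0],[0,-0.004,0.4,0],[0,-0.004,0.4,0]]

```text
t: 36.15
ee_pos: [0.5135, 0.3073, 0.0294]
orientation: [2.25, 2.192, 0.0]
force: [0.5, -0.1, 0.2]
gripper_width: 0.0852
finger_force: 0.0
```

Call:
carry_out:
  moves:
    - [[0,0,0,0],[0,0,0,0],[0,0,0,0],[0,0,0,0],[0,0,0,0],[0,0,0,0],[0,0,-0.04,0],[0,0,-0.08,0]]
  claw: 0
  squeeze: 20

```text
t: 36.95
ee_pos: [0.5129, 0.307, 0.0495]
orientation: [-2.25, -2.192, 0.001]
force: [0.2, -0.7, -6.1]
gripper_width: 0.0491
finger_force: 21.7
```

Call:
carry_out:
  moves:
    - [[0,0,-0.08,0],[0,0,-0.16,0],[0,0,-0.24,0],[0,0,-0.32,0],[0,0,-0.4,0],[0,0,-0.48,0],[0,0,-0.56,0],[0,0,-0.6,0]]

```text
t: 37.75
ee_pos: [0.5135, 0.3073, 0.2012]
orientation: [2.25, 2.192, 0.003]
force: [0.3, 1.0, -6.2]
gripper_width: 0.0498
finger_force: 21.9
```

```bash
python3 - <<'E'
from h import *
st(); lean()
E
```

```text
t 37.75 p [0.5135 0.3073 0.2012] yaw -1.5 F [ 0.3  1.  -6.2] M [ 0.23 -0.03  0.07] w 0.0498 ff 21.9 q [-0.83  0.43  0.31  1.74 -0.15  0.99 -0.49]
[[-0.083, -0.09, 44.0], [-0.077, -0.085, 38.0], [-0.071, -0.079, 44.0], [-0.065, -0.075, 43.0], [-0.059, -0.069, 46.0], [-0.053, -0.063, 48.0], [-0.047, -0.058, 39.0], [-0.041, -0.052, 26.0], [-0.035, -0.045, 27.0], [-0.029, -0.04, 38.0], [-0.023, -0.035, 57.0], [-0.017, -0.028, 53.0]]
lean deg 43.118273526182975 x0 -0.01310882537116284
```

Call:
carry_out:
  moves:
    - [[0,0,-0.2,0],[0,0,-0.2,0],[0,0,0,0],[0,0,-0.2,0],[0,0,-0.2,0],[0,0,-0.2,0],[0,0,-0.2,0],[0,0,-0.2,0]]

```text
t: 38.6
ee_pos: [0.5128, 0.307, 0.2483]
orientation: [-2.25, -2.192, 0.002]
force: [0.2, -0.0, -6.4]
gripper_width: 0.0491
finger_force: 24.5
```

```bash
python3 - <<'E'
from h import *
st(); lean()
E
```

```text
t 38.6 p [0.5128 0.307  0.2483] yaw -1.5 F [ 0.2 -0.  -6.4] M [ 0.13 -0.06  0.03] w 0.0491 ff 24.5 q [-0.84  0.38  0.32  1.7  -0.13  1.09 -0.5 ]
[[-0.101, -0.069, 35.0], [-0.095, -0.066, 28.0], [-0.089, -0.062, 42.0], [-0.083, -0.059, 33.0], [-0.077, -0.054, 44.0], [-0.071, -0.051, 36.0], [-0.065, -0.046, 37.0], [-0.059, -0.042, 19.0], [-0.053, -0.04, 26.0], [-0.047, -0.035, 29.0], [-0.041, -0.031, 32.0], [-0.035, -0.027, 45.0], [-0.029, -0.026, 62.0], [-0.023, -0.069, 85.0], [-0.017, -0.015, 53.0]]
lean deg 32.77913460621448 x0 -0.004854576552177467
```

One smaller bounce.

Call:
carry_out:
  moves:
    - [[0,0,0.2,0],[0,0,0.2,0],[0,0,0,0],[0,0,0.15,0],[0,0,0,0],[0,0,0,0],[0,0,0,0],[0,0,0,0]]

```text
t: 39.45
ee_pos: [0.513, 0.3071, 0.2487]
orientation: [-2.25, -2.192, 0.001]
force: [-0.1, -0.1, -6.3]
gripper_width: 0.0494
finger_force: 24.9
```

```bash
python3 - <<'E'
from h import *
st(); lean()
E
```

```text
t 39.45 p [0.513  0.3071 0.2487] yaw -1.5 F [-0.1 -0.1 -6.3] M [ 0.12 -0.06  0.  ] w 0.0494 ff 24.9 q [-0.84  0.38  0.32  1.69 -0.13  1.09 -0.5 ]
[[-0.107, -0.06, 33.0], [-0.101, -0.057, 38.0], [-0.095, -0.054, 36.0], [-0.089, -0.049, 42.0], [-0.083, -0.046, 33.0], [-0.077, -0.043, 38.0], [-0.071, -0.04, 26.0], [-0.065, -0.036, 20.0], [-0.059, -0.033, 31.0], [-0.053, -0.03, 22.0], [-0.047, -0.027, 26.0], [-0.041, -0.026, 38.0], [-0.035, -0.027, 69.0], [-0.029, -0.065, 94.0], [-0.023, -0.014, 33.0], [-0.017, -0.01, 40.0]]
lean deg 26.89654609192125 x0 -0.004655032710319634
```

Call:
carry_out:
  moves:
    - [[0,0,0.2,0],[0,0,0.2,0],[0,0,0,0],[0,0,0.2,0],[0,0,0,0],[0,0,0,0],[0,0,0,0],[0,0,0,0]]

```text
t: 40.3
ee_pos: [0.5129, 0.307, 0.2488]
orientation: [-2.25, -2.192, 0.001]
force: [-0.3, -1.0, -6.4]
gripper_width: 0.0499
finger_force: 25.3
```

```bash
python3 - <<'E'
from h import *
st(); lean()
s=env.sense(); print(to(.44,.07,.25,-45))
E
```

```text
t 40.3 p [0.5129 0.307  0.2488] yaw -1.5 F [-0.3 -1.  -6.4] M [ 0.05 -0.02  0.06] w 0.0499 ff 25.3 q [-0.84  0.38  0.32  1.69 -0.13  1.09 -0.5 ]
[[-0.119, -0.049, 19.0], [-0.113, -0.047, 30.0], [-0.107, -0.045, 26.0], [-0.101, -0.043, 32.0], [-0.095, -0.041, 35.0], [-0.089, -0.037, 35.0], [-0.083, -0.035, 24.0], [-0.077, -0.032, 21.0], [-0.071, -0.03, 22.0], [-0.065, -0.027, 25.0], [-0.059, -0.024, 23.0], [-0.053, -0.021, 30.0], [-0.047, -0.021, 32.0], [-0.041, -0.039, 80.0], [-0.035, -0.016, 66.0], [-0.029, -0.012, 34.0], [-0.023, -0.009, 30.0], [-0.017, -0.007, 35.0]]
lean deg 22.8251287373765 x0 4.065814977032116e-05
[-0.955 -0.266 -0.006  0.483]
```

Lean ≈23°, same as before. I'll tighten and carry it to the middle lane.

Call:
carry_out:
  moves:
    - [[-0.05,-0.03,0,0],[-0.15,-0.08,0,0.08],[-0.27,-0.12,0,0.16],[-0.4,-0.16,0,0.24],[-0.54,-0.2,0,0.32],[-0.68,-0.24,0,0.4],[-0.82,-0.27,0,0.48],[-0.95,-0.27,0,0.48]]
  squeeze: 60

```text
t: 41.15
ee_pos: [0.4381, 0.0701, 0.2488]
orientation: [-2.901, -1.203, 0.001]
force: [0.5, -0.6, -5.7]
gripper_width: 0.0484
finger_force: 66.4
```

```bash
python3 - <<'E'
from h import *
st(); t=rk(-.145,-.001,.19); print(t,to(*t,-85.3))
E
```

```text
t 41.15 p [0.4381 0.0701 0.2488] yaw -45.0 F [ 0.5 -0.6 -5.7] M [ 0.01 -0.08 -0.03] w 0.0484 ff 66.4 q [-0.76  0.09  0.57  2.06 -0.06  1.01 -0.95]
[ 0.51368662 -0.07415865  0.24747813] [-0.195  0.622  0.005  0.448]
```

Call:
carry_out:
  moves:
    - [[-0.03,0.1,0,0.09],[-0.06,0.2,0,0.18],[-0.1,0.3,0,0.27],[-0.14,0.4,0,0.36],[-0.18,0.5,0,0.448],[-0.195,0.6,0,0.448],[-0.195,0.62,0,0.448],[-0.195,0.62,0,0.448]]

```text
t: 41.95
ee_pos: [0.5153, -0.0726, 0.2486]
orientation: [3.138, 0.135, -0.001]
force: [-0.2, 0.4, -6.3]
gripper_width: 0.0487
finger_force: 66.5
```

```bash
python3 - <<'E'
from h import *
st(); lean(); print(rkinv(env.sense()['ee_pos']))
for q in [(-.142,-.001,.165),(-.142,-.001,.136)]: print(to(*rk(*q),-85.3))
E
```

```text
t 41.95 p [ 0.5153 -0.0726  0.2486] yaw -85.1 F [-0.2  0.4 -6.3] M [ 0.04 -0.05 -0.  ] w 0.0487 ff 66.5 q [-0.54  0.29  0.74  1.89 -0.22  1.05 -1.19]
[[-0.119, -0.049, 32.0], [-0.113, -0.048, 58.0], [-0.107, -0.046, 51.0], [-0.101, -0.042, 60.0], [-0.095, -0.04, 52.0], [-0.089, -0.037, 53.0], [-0.083, -0.035, 42.0], [-0.065, -0.026, 49.0], [-0.059, -0.024, 53.0], [-0.053, -0.022, 46.0], [-0.047, -0.021, 63.0], [-0.041, -0.047, 140.0], [-0.035, -0.016, 97.0], [-0.029, -0.011, 61.0], [-0.023, -0.009, 55.0], [-0.017, -0.006, 61.0]]
lean deg 23.10737654121596 x0 0.0006058879880392359
[-0.14413769  0.00118995  0.19168421]
[-0.037  0.009  0.1    0.003]
[-0.086  0.008  0.205  0.003]
```

Call:
carry_out:
  moves:
    - [[-0.03,0.01,0.06,0.003],[-0.05,0.01,0.12,0.003],[-0.07,0.01,0.17,0.003],[-0.085,0.01,0.205,0.003],[-0.092,0.01,0.22,0.003],[-0.1,0.01,0.235,0.003],[-0.1,0.01,0.235,0.003],[-0.1,0.01,0.235,0.003]]

```text
t: 42.8
ee_pos: [0.491, -0.0768, 0.1906]
orientation: [3.139, 0.129, 0.001]
force: [0.1, 0.6, -6.6]
gripper_width: 0.0486
finger_force: 66.7
```

```bash
python3 - <<'E'
from h import *
st(); lean(); print(rkinv(env.sense()['ee_pos']))
d=env.get_image('scene'); Q=rkinv(pts(d)); k=(abs(Q[...,1])<.02)&(Q[...,2]>-.004)&(Q[...,2]<.012)&(Q[...,0]>-.155)&(Q[...,0]<-.09)
cv2.imwrite('pics/m1.png',cv2.resize(d['image'][190:340,330:530],None,fx=3,fy=3)[:,:,::-1])
E
```

```text
t 42.8 p [ 0.491  -0.0768  0.1906] yaw -85.3 F [ 0.1  0.6 -6.6] M [ 0.02 -0.1   0.01] w 0.0486 ff 66.7 q [-0.51  0.32  0.72  2.   -0.27  0.91 -1.14]
[[-0.125, 0.095, 16.0], [-0.119, -0.052, 95.0], [-0.113, -0.06, 123.0], [-0.107, -0.045, 55.0], [-0.101, -0.042, 60.0], [-0.095, -0.04, 57.0], [-0.089, -0.038, 44.0], [-0.083, -0.036, 25.0], [-0.071, -0.029, 29.0], [-0.065, -0.027, 43.0], [-0.059, -0.025, 49.0], [-0.053, -0.022, 48.0], [-0.047, -0.021, 65.0], [-0.041, -0.06, 138.0], [-0.035, -0.016, 88.0], [-0.029, -0.011, 51.0], [-0.023, -0.009, 60.0], [-0.017, -0.006, 50.0]]
lean deg 19.052175248662408 x0 -0.004204476260985519
[-0.14168658 -0.00178434  0.1287779 ]
```

View pics/m1.png

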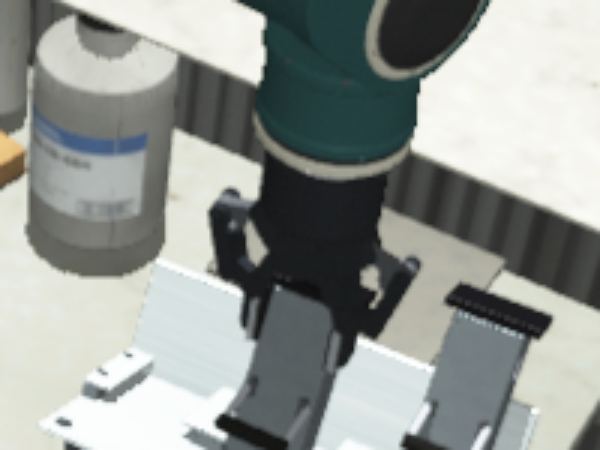

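Call:
carry_out:
  moves:
    - [[-0.001,0,0.003,0],[-0.002,0,0.005,0],[-0.003,0,0.007,0],[-0.004,0,0.009,0],[-0.005,0,0.011,0],[-0.005,0,0.011,0],[-0.005,0,0.011,0],[-0.005,0,0.011,0]]

```text
t: 43.7
ee_pos: [0.4919, -0.0767, 0.1894]
orientation: [-3.139, -0.13, -0.008]
force: [6.3, 3.5, 18.5]
gripper_width: 0.0485
finger_force: 68.5
```

Call:
carry_out:
  moves:
    - [[0.006,0,-0.0135,0],[0.006,0,-0.0135,0],[0.03,0,-0.002,0],[0.055,0,0.009,0],[0.08,0,0.021,0],[0.105,0,0.033,0],[0.13,0,0.044,0],[0.15,0,0.0535,0]]

```text
t: 44.5
ee_pos: [0.5274, -0.0738, 0.1738]
orientation: [3.139, 0.129, -0.0]
force: [-0.6, 0.6, -6.6]
gripper_width: 0.0485
finger_force: 66.6
```

```bash
python3 - <<'E'
from h import *
st(); print(rkinv(env.sense()['ee_pos'])); print(to(*rk(-.07,-.001,.1295),-85.3))
E
```

```text
t 44.5 p [ 0.5274 -0.0738  0.1738] yaw -85.3 F [-0.6  0.6 -6.6] M [ 0.03 -0.07  0.06] w 0.0485 ff 66.6 q [-0.47  0.41  0.69  1.93 -0.33  0.91 -1.11]
[-0.10142105 -0.00177206  0.12899705]
[ 0.115 -0.003  0.051  0.   ]
```

Call:
carry_out:
  moves:
    - [[0.025,0,0.012,0],[0.05,0,0.023,0],[0.075,0,0.035,0],[0.1,0,0.046,0],[0.115,0,0.052,0],[0.115,0,0.052,0],[0.115,0,0.052,0],[0.115,0,0.052,0]]

```text
t: 45.3
ee_pos: [0.5553, -0.0716, 0.1613]
orientation: [-3.139, -0.129, -0.0]
force: [-0.1, -0.4, -6.0]
gripper_width: 0.0489
finger_force: 66.5
```

```bash
python3 - <<'E'
from h import *
st(); print(rkinv(env.sense()['ee_pos'])); standing(0)
E
```

```text
t 45.3 p [ 0.5553 -0.0716  0.1613] yaw -85.3 F [-0.1 -0.4 -6. ] M [ 0.02 -0.09 -0.02] w 0.0489 ff 66.5 q [-0.44  0.48  0.66  1.88 -0.37  0.91 -1.1 ]
[-0.07076081 -0.0018172   0.12954318]
0.02 103 [-0.071 -0.066 -0.064]
0.032 105 [-0.072 -0.068 -0.065]
0.044 19 [-0.072 -0.069 -0.066]
0.056 81 [-0.115 -0.068 -0.065]
0.068 213 [-0.118 -0.103 -0.066]
0.08 120 [-0.089 -0.07  -0.066]
0.092 113 [-0.073 -0.069 -0.066]
0.104 109 [-0.073 -0.069 -0.065]
0.116 111 [-0.077 -0.069 -0.066]
0.128 128 [-0.083 -0.07  -0.067]
0.14 129 [-0.084 -0.069 -0.067]
0.152 107 [-0.088 -0.07  -0.067]
0.164 38 [-0.109 -0.069 -0.063]
0.176 85 [-0.116 -0.109 -0.103]
```

Call:
carry_out:
  moves:
    - [[0,0,0,0],[0,0,0,0],[0,0,0,0],[0,0,0,0],[0,0,0,0],[-0.02,0,-0.1,0],[-0.04,0,-0.2,0],[-0.06,0,-0.36,0]]
  claw: 1

```text
t: 46.15
ee_pos: [0.5396, -0.0726, 0.2509]
orientation: [3.139, 0.129, -0.004]
force: [-0.5, 1.1, 0.9]
gripper_width: 0.0853
finger_force: 0.0
```

Call:
carry_out:
  moves:
    - [[-0.1,0,-0.05,-0.09],[-0.2,0,-0.05,-0.18],[-0.3,0,-0.05,-0.27],[-0.3,0,-0.05,-0.36],[-0.3,0,-0.05,-0.45],[-0.3,0,-0.05,-0.54],[-0.3,0,-0.05,-0.63],[-0.3,0,-0.05,-0.72]]
  claw: 0.35

```text
t: 46.95
ee_pos: [0.4658, -0.0789, 0.2638]
orientation: [2.576, 1.798, 0.0]
force: [-0.2, 1.4, 0.8]
gripper_width: 0.0301
finger_force: 0.0
```

```bash
python3 - <<'E'
from h import *
st(); d=standing(0)
Q=rkinv(pts(d)); k=(d['range_z']>0)&(abs(Q[...,1])<.03)&(Q[...,0]<-.085)&(Q[...,0]>-.13)&(Q[...,2]>.05)&(Q[...,2]<.11); print('bar',np.median(Q[k],0),k.sum())
t=rk(-.106,-.002,.083); print(t, to(t[0],t[1],.2,4.7)); print(to(*t,4.7,frm=(t[0],t[1],.2,4.7)))
d=snap('top'); print(handles(d)); [print(o) for o in cases(d) if o[2][1]>.1]
E
```

```text
t 46.95 p [ 0.4658 -0.0789  0.2638] yaw -20.2 F [-0.2  1.4  0.8] M [-0.02  0.04  0.  ] w 0.0301 ff 0.0 q [-0.46  0.14  0.62  1.98 -0.09  1.05 -0.15]
0.02 115 [-0.069 -0.065 -0.061]
0.032 103 [-0.068 -0.063 -0.06 ]
0.044 90 [-0.067 -0.063 -0.059]
0.056 20 [-0.062 -0.06  -0.058]
0.068 181 [-0.11  -0.065 -0.059]
0.08 165 [-0.109 -0.063 -0.058]
0.092 114 [-0.064 -0.059 -0.056]
0.104 115 [-0.063 -0.058 -0.055]
0.116 113 [-0.062 -0.057 -0.055]
0.128 112 [-0.061 -0.056 -0.053]
0.14 73 [-0.06  -0.055 -0.052]
0.152 85 [-0.057 -0.054 -0.017]
0.164 60 [-0.058 -0.041 -0.025]
bar [-0.10600634 -0.0036592   0.0722656 ] 160
[ 0.50392761 -0.07596436  0.13402108] [ 0.062  0.14   0.255 -0.27 ]
[ 0.     0.     0.264 -0.   ]
[(array([206., 246.]), np.int32(100), array([0.5598, 0.4641, 0.093 ]))]
(array([210., 249.]), np.int32(1284), array([0.5599, 0.4646]), array([0.068, 0.161]), 3.7, 0.0439)
(array([135., 280.]), np.int32(782), array([0.4824, 0.6446]), array([0.105, 0.103]), 89.9, 0.0472)
```

Same state as the first one (face −0.065 at the foot), so I'll repeat the handle push.

Call:
carry_out:
  moves:
    - [[0.06,0.07,0,-0.09],[0.06,0.14,0,-0.18],[0.06,0.14,0.1,-0.27],[0.06,0.14,0.2,-0.27],[0.06,0.14,0.255,-0.27],[0.06,0.14,0.255,-0.27],[0.06,0.14,0.255,-0.27],[0.06,0.14,0.255,-0.27]]

```text
t: 47.85
ee_pos: [0.5044, -0.0771, 0.201]
orientation: [2.147, 2.292, 0.002]
force: [0.3, -1.4, 0.3]
gripper_width: 0.0296
finger_force: 0.0
```

Call:
carry_out:
  moves:
    - [[0,0,0.06,0],[0,0,0.12,0],[0,0,0.18,0],[0,0,0.24,0],[0,0,0.265,0],[0,0,0.265,0],[0,0,0.265,0],[0,0,0.265,0]]

```text
t: 48.65
ee_pos: [0.5043, -0.0771, 0.1345]
orientation: [2.146, 2.293, 0.001]
force: [-0.4, -0.2, 0.2]
gripper_width: 0.0299
finger_force: 0.0
```

Call:
carry_out:
  moves:
    - [[0,0,0,0],[0,0,0,0],[0,0,0,0],[0,0,0,0],[0,0,0,0],[0,0,0,0],[0,0,0,0],[0,0,0,0]]
  claw: 0
  squeeze: 40

```text
t: 49.45
ee_pos: [0.5038, -0.0771, 0.1337]
orientation: [-2.146, -2.294, 0.0]
force: [-2.2, 0.8, 1.9]
gripper_width: 0.0102
finger_force: 40.3
```

```bash
python3 - <<'E'
from h import *
st(); print(rkinv(env.sense()['ee_pos']))
E
```

```text
t 49.45 p [ 0.5038 -0.0771  0.1337] yaw 3.8 F [-2.2  0.8  1.9] M [0.1  0.58 0.08] w 0.0102 ff 40.3 q [-0.32  0.4   0.5   2.01 -0.27  0.79  0.4 ]
[-0.10602949 -0.00310155  0.08262035]
```

Call:
carry_out:
  moves:
    - [[0,0.01,0.015,0],[0,0.02,0.03,0],[0,0.03,0.042,0],[0,0.04,0.052,0],[0,0.05,0.06,0],[0,0.06,0.07,0],[0,0.06,0.07,0],[0,0.06,0.07,0]]

```text
t: 50.25
ee_pos: [0.5145, -0.0777, 0.1155]
orientation: [-2.144, -2.287, 0.01]
force: [-36.2, -6.8, 32.2]
gripper_width: 0.0104
finger_force: 45.3
```

```bash
python3 - <<'E'
from h import *
st(); print(rkinv(env.sense()['ee_pos'])); standing(0)
E
```

```text
t 50.25 p [ 0.5145 -0.0777  0.1155] yaw 3.7 F [-36.2  -6.8  32.2] M [-1.56  8.05  0.17] w 0.0104 ff 45.3 q [-0.3   0.45  0.48  1.99 -0.29  0.77  0.42]
[-0.08878858 -0.00454818  0.0705766 ]
0.02 103 [-0.05  -0.046 -0.043]
0.032 46 [-0.052 -0.046 -0.043]
0.044 8 [-0.095 -0.091 -0.043]
0.056 87 [-0.106 -0.093 -0.048]
0.068 87 [-0.112 -0.092 -0.046]
0.08 63 [-0.139 -0.09  -0.045]
0.092 94 [-0.16  -0.119 -0.045]
0.104 76 [-0.159 -0.125 -0.046]
0.116 70 [-0.159 -0.13  -0.045]
0.128 49 [-0.159 -0.14  -0.047]
0.14 53 [-0.159 -0.141 -0.115]
0.152 9 [-0.16  -0.144 -0.011]
```

Home. Release and go for case 1.

Call:
carry_out:
  moves:
    - [[0,-0.01,-0.005,0],[0,-0.016,-0.01,0],[0,-0.016,-0.01,0],[0,-0.016,-0.01,0],[0,-0.016,-0.01,0],[0,-0.016,-0.01,0],[0,-0.016,-0.01,0],[0,-0.016,-0.01,0]]
  claw: 0.35

```text
t: 51.1
ee_pos: [0.5149, -0.0763, 0.1187]
orientation: [2.146, 2.294, -0.0]
force: [-0.3, -0.5, -0.7]
gripper_width: 0.0301
finger_force: 0.0
```

Call:
carry_out:
  moves:
    - [[0,0,-0.1,0],[0,0,-0.2,0],[0,0,-0.35,0],[0,0,-0.5,0],[0.2,-0.1,-0.55,0],[0.4,-0.2,-0.55,0],[0.6,-0.25,-0.55,0],[0.8,-0.25,-0.55,0]]
  claw: 1

```text
t: 51.9
ee_pos: [0.4394, 0.1067, 0.2567]
orientation: [-2.147, -2.293, -0.002]
force: [2.4, -0.1, -0.5]
gripper_width: 0.0856
finger_force: 0.0
```

```bash
python3 - <<'E'
from h import *
st(); standing(0); d=snap('top'); print(handles(d)); [print(o) for o in cases(d) if o[2][1]>.1]
c=np.array([.5598,.4647]); a=np.radians(93.7); g=c+.047*np.array([np.cos(a),np.sin(a)]); print(g,to(*g,.2,3.7))
E
```

```text
t 51.9 p [0.4394 0.1067 0.2567] yaw 3.8 F [ 2.4 -0.1 -0.5] M [ 0.07 -0.08 -0.01] w 0.0856 ff 0.0 q [-0.71  0.1   0.43  2.03 -0.05  1.02 -0.19]
0.02 100 [-0.051 -0.046 -0.043]
0.032 97 [-0.051 -0.046 -0.043]
0.044 27 [-0.051 -0.047 -0.043]
0.056 83 [-0.094 -0.047 -0.043]
0.068 199 [-0.097 -0.075 -0.045]
0.08 111 [-0.062 -0.047 -0.044]
0.092 106 [-0.05  -0.046 -0.043]
0.104 103 [-0.051 -0.045 -0.044]
0.116 106 [-0.051 -0.046 -0.043]
0.128 107 [-0.051 -0.046 -0.043]
0.14 110 [-0.05  -0.046 -0.043]
0.152 199 [-0.049 -0.043 -0.013]
0.164 32 [-0.049 -0.026 -0.011]
[(array([206., 247.]), np.int32(102), array([0.5594, 0.4641, 0.0924]))]
(array([210., 249.]), np.int32(1278), array([0.5599, 0.4645]), array([0.068, 0.16 ]), 3.8, 0.0438)
(array([135., 280.]), np.int32(777), array([0.4824, 0.6438]), array([0.106, 0.103]), 89.3, 0.0473)
[0.55676698 0.51160203] [1.563 0.586 0.225 0.006]
```

Call:
carry_out:
  moves:
    - [[0.2,0.05,0,0],[0.4,0.12,0,0],[0.58,0.2,0,0],[0.74,0.28,0,0],[0.86,0.35,0,0],[0.96,0.42,0,0],[0.96,0.42,0,0],[0.96,0.42,0,0]]

```text
t: 52.8
ee_pos: [0.5298, 0.3517, 0.2555]
orientation: [2.146, 2.294, -0.002]
force: [-0.2, -0.5, 0.3]
gripper_width: 0.085
finger_force: 0.0
```

```bash
python3 - <<'E'
from h import *
st(); print(to(.5568,.5116,.13,3.7))
E
```

```text
t 52.8 p [0.5298 0.3517 0.2555] yaw 3.8 F [-0.2 -0.5  0.3] M [-0.06  0.   -0.03] w 0.085 ff 0.0 q [-0.86  0.45  0.31  1.59 -0.15  1.13 -0.45]
[0.631 0.15  0.502 0.001]
```

Call:
carry_out:
  moves:
    - [[0.2,0.05,0,0],[0.4,0.1,0,0],[0.58,0.15,0,0],[0.63,0.15,0.15,0],[0.63,0.15,0.3,0],[0.63,0.15,0.45,0],[0.63,0.15,0.5,0],[0.63,0.15,0.5,0]]

```text
t: 53.6
ee_pos: [0.5564, 0.5103, 0.1301]
orientation: [2.147, 2.293, -0.004]
force: [0.8, -0.3, 1.1]
gripper_width: 0.0853
finger_force: 0.0
```

```bash
python3 - <<'E'
from h import *
st(); print(to(.5568,.5116,.03,3.7))
E
```

```text
t 53.6 p [0.5564 0.5103 0.1301] yaw 3.8 F [ 0.8 -0.3  1.1] M [0.01 0.02 0.02] w 0.0853 ff 0.0 q [-0.94  0.78  0.26  1.33 -0.2   1.06 -0.58]
[0.005 0.002 0.4   0.001]
```

Call:
carry_out:
  moves:
    - [[0,0,0.08,0],[0,0,0.16,0],[0,0,0.24,0],[0,0,0.3,0],[0,0,0.36,0],[0,0,0.4,0],[0,0,0.4,0],[0,0,0.4,0]]

```text
t: 54.4
ee_pos: [0.557, 0.5116, 0.0315]
orientation: [2.146, 2.294, 0.001]
force: [-0.1, 0.1, -0.4]
gripper_width: 0.0856
finger_force: 0.0
```

Call:
carry_out:
  moves:
    - [[0,0,0,0],[0,0,0,0],[0,0,0,0],[0,0,0,0],[0,0,0,0],[0,0,0,0],[0,0,-0.04,0],[0,0,-0.08,0]]
  claw: 0
  squeeze: 20

```text
t: 55.2
ee_pos: [0.5565, 0.511, 0.0513]
orientation: [2.146, 2.294, -0.002]
force: [0.3, -0.5, -5.8]
gripper_width: 0.0496
finger_force: 21.7
```

Call:
carry_out:
  moves:
    - [[0,0,-0.08,0],[0,0,-0.16,0],[0,0,-0.24,0],[0,0,-0.32,0],[0,0,-0.4,0],[0,0,-0.48,0],[0,0,-0.56,0],[0,0,-0.6,0]]

```text
t: 56.0
ee_pos: [0.5572, 0.5118, 0.2048]
orientation: [2.146, 2.294, 0.005]
force: [-0.0, 0.6, -6.1]
gripper_width: 0.0497
finger_force: 22.4
```

Call:
carry_out:
  moves:
    - [[0,0,-0.2,0],[0,0,-0.2,0],[0,0,0,0],[0,0,-0.2,0],[0,0,-0.2,0],[0,0,-0.2,0],[0,0,-0.2,0],[0,0,-0.2,0]]

```text
t: 56.8
ee_pos: [0.5563, 0.5112, 0.25]
orientation: [-2.146, -2.294, 0.003]
force: [-0.7, -0.4, -7.2]
gripper_width: 0.0495
finger_force: 24.9
```

```bash
python3 - <<'E'
from h import *
st(); lean()
E
```

```text
t 56.8 p [0.5563 0.5112 0.25  ] yaw 3.8 F [-0.7 -0.4 -7.2] M [ 0.1   0.02 -0.06] w 0.0495 ff 24.9 q [-0.95  0.68  0.28  1.23 -0.18  1.26 -0.6 ]
[[-0.107, -0.066, 26.0], [-0.101, -0.063, 28.0], [-0.095, -0.06, 31.0], [-0.089, -0.057, 32.0], [-0.083, -0.053, 33.0], [-0.077, -0.05, 34.0], [-0.071, -0.046, 27.0], [-0.065, -0.044, 27.0], [-0.059, -0.039, 19.0], [-0.053, -0.035, 23.0], [-0.047, -0.03, 21.0], [-0.041, -0.028, 27.0], [-0.035, -0.026, 52.0], [-0.029, -0.058, 54.0], [-0.023, -0.069, 48.0], [-0.017, -0.013, 21.0]]
lean deg 29.34551661058308 x0 -0.006312753870212982
```

Call:
carry_out:
  moves:
    - [[0,0,0.2,0],[0,0,0.2,0],[0,0,0,0],[0,0,0.2,0],[0,0,0,0],[0,0,0,0],[0,0,0,0],[0,0,0,0]]

```text
t: 57.65
ee_pos: [0.5563, 0.5112, 0.2502]
orientation: [-2.146, -2.294, 0.003]
force: [-0.1, 0.2, -7.8]
gripper_width: 0.0497
finger_force: 25.3
```

```bash
python3 - <<'E'
from h import *
st(); lean(); print(to(.47,.29,.25,-18))
E
```

```text
t 57.65 p [0.5563 0.5112 0.2502] yaw 3.8 F [-0.1  0.2 -7.8] M [ 0.04  0.   -0.04] w 0.0497 ff 25.3 q [-0.95  0.68  0.28  1.23 -0.18  1.26 -0.6 ]
[[-0.113, -0.053, 30.0], [-0.107, -0.049, 27.0], [-0.101, -0.047, 29.0], [-0.095, -0.044, 24.0], [-0.089, -0.042, 27.0], [-0.083, -0.039, 31.0], [-0.077, -0.037, 26.0], [-0.071, -0.033, 19.0], [-0.065, -0.03, 18.0], [-0.059, -0.028, 20.0], [-0.053, -0.024, 21.0], [-0.047, -0.021, 28.0], [-0.041, -0.035, 53.0], [-0.035, -0.063, 56.0], [-0.029, -0.014, 19.0], [-0.017, -0.008, 19.0]]
lean deg 24.946476533707944 x0 -6.461874768466829e-05
[-0.86  -0.403  0.     0.242]
```

Lean 25°, ideal. Carry it to the near lane.

Call:
carry_out:
  moves:
    - [[0,0,0,0],[-0.1,-0.05,0,0.05],[-0.24,-0.11,0,0.1],[-0.4,-0.18,0,0.15],[-0.56,-0.25,0,0.2],[-0.7,-0.32,0,0.24],[-0.86,-0.4,0,0.24],[-0.86,-0.4,0,0.24]]
  squeeze: 60

```text
t: 58.5
ee_pos: [0.4699, 0.2848, 0.2511]
orientation: [2.543, 1.845, -0.004]
force: [-0.8, 0.2, -6.5]
gripper_width: 0.0487
finger_force: 66.9
```

```bash
python3 - <<'E'
from h import *
st(); lean(); t=rk(-.145,.099,.19); print(t,to(*t,-85.3),to(.47,.12,.25,-60))
E
```

```text
t 58.5 p [0.4699 0.2848 0.2511] yaw -18.1 F [-0.8  0.2 -6.5] M [-0.04  0.07 -0.02] w 0.0487 ff 66.9 q [-0.95  0.3   0.42  1.81 -0.14  1.06 -0.79]
[[-0.113, -0.054, 42.0], [-0.107, -0.052, 39.0], [-0.101, -0.049, 37.0], [-0.095, -0.046, 49.0], [-0.089, -0.043, 43.0], [-0.083, -0.041, 43.0], [-0.077, -0.037, 35.0], [-0.065, -0.031, 20.0], [-0.059, -0.029, 32.0], [-0.053, -0.026, 35.0], [-0.047, -0.023, 46.0], [-0.041, -0.023, 76.0], [-0.035, -0.063, 102.0], [-0.029, -0.014, 43.0], [-0.023, -0.011, 45.0], [-0.017, -0.008, 44.0]]
lean deg 24.842127668361986 x0 -0.0020374567684565744
[0.50549277 0.02550509 0.24747813] [-0.956  0.456  0.016  0.748] [-0.64   0.204  0.006  0.467]
```

Call:
carry_out:
  moves:
    - [[-0.12,0.04,0,0.09],[-0.25,0.09,0,0.18],[-0.38,0.14,0,0.27],[-0.51,0.2,0,0.36],[-0.64,0.26,0,0.45],[-0.76,0.33,0,0.54],[-0.87,0.4,0,0.63],[-0.95,0.45,0,0.72]]

```text
t: 59.35
ee_pos: [0.5066, 0.0281, 0.2514]
orientation: [3.135, 0.193, 0.001]
force: [0.4, 1.1, -6.9]
gripper_width: 0.0487
finger_force: 67.0
```

```bash
python3 - <<'E'
from h import *
st(); t=rk(-.142,.099,.165); print(rkinv(env.sense()['ee_pos']),to(*t,-85.3),to(*rk(-.142,.099,.1295),-85.3,frm=(*t,-85.3)))
E
```

```text
t 59.35 p [0.5066 0.0281 0.2514] yaw -83.0 F [ 0.4  1.1 -6.9] M [ 0.03 -0.07  0.04] w 0.0487 ff 67.0 q [-0.75  0.25  0.74  1.92 -0.2   1.04 -1.37]
[-0.14550929  0.10151636  0.19411757] [-0.037  0.009  0.111  0.026] [-0.06  -0.     0.129 -0.   ]
```

Call:
carry_out:
  moves:
    - [[-0.037,0.009,0.06,0.026],[-0.037,0.009,0.111,0.026],[-0.05,0.01,0.14,0.026],[-0.065,0.01,0.17,0.026],[-0.08,0.01,0.2,0.026],[-0.09,0.01,0.22,0.026],[-0.095,0.01,0.235,0.026],[-0.095,0.01,0.235,0.026]]

```text
t: 60.15
ee_pos: [0.4824, 0.0243, 0.1921]
orientation: [3.138, 0.139, -0.001]
force: [-0.8, -0.1, -6.1]
gripper_width: 0.0489
finger_force: 66.9
```

Call:
carry_out:
  moves:
    - [[-0.001,0,0.003,0],[-0.002,0,0.005,0],[-0.003,0,0.007,0],[-0.004,0,0.009,0],[-0.005,0,0.011,0],[-0.005,0,0.011,0],[-0.005,0,0.011,0],[-0.005,0,0.011,0]]

```text
t: 60.95
ee_pos: [0.4821, 0.0241, 0.1902]
orientation: [-3.138, -0.139, -0.003]
force: [4.9, -0.2, 5.2]
gripper_width: 0.0485
finger_force: 68.2
```

```bash
python3 - <<'E'
from h import *
st(); print(rkinv(env.sense()['ee_pos'])); lean()
E
```

```text
t 60.95 p [0.4821 0.0241 0.1902] yaw -84.9 F [ 4.9 -0.2  5.2] M [ 0.24 -1.08 -0.14] w 0.0485 ff 68.2 q [-0.73  0.29  0.72  2.04 -0.25  0.89 -1.36]
[-0.14203488  0.09954691  0.12814925]
[[-0.125, 0.096, 24.0], [-0.119, -0.053, 72.0], [-0.113, -0.054, 131.0], [-0.107, -0.048, 62.0], [-0.101, -0.046, 63.0], [-0.095, -0.043, 65.0], [-0.089, -0.042, 47.0], [-0.083, -0.039, 49.0], [-0.065, -0.03, 32.0], [-0.059, -0.027, 52.0], [-0.053, -0.024, 47.0], [-0.047, -0.022, 45.0], [-0.041, -0.024, 93.0], [-0.035, -0.061, 119.0], [-0.029, -0.013, 59.0], [-0.023, -0.01, 45.0], [-0.017, -0.008, 58.0]]
lean deg 15.883545697688513 x0 -0.010234944059077792
```

Call:
carry_out:
  moves:
    - [[0.004,0,-0.009,0.004],[0.004,0,-0.009,0.004],[0.03,0,0.003,0.004],[0.055,0,0.014,0.004],[0.08,0,0.026,0.004],[0.105,0,0.038,0.004],[0.13,0,0.049,0.004],[0.15,0,0.059,0.004]]

```text
t: 61.8
ee_pos: [0.5193, 0.0274, 0.1745]
orientation: [3.139, 0.129, -0.0]
force: [0.0, 0.1, -7.3]
gripper_width: 0.0489
finger_force: 67.1
```

```bash
python3 - <<'E'
from h import *
st(); print(rkinv(env.sense()['ee_pos'])); print(to(*rk(-.07,.099,.1295),-85.3))
E
```

```text
t 61.8 p [0.5193 0.0274 0.1745] yaw -85.3 F [ 0.   0.1 -7.3] M [ 0.02 -0.14 -0.03] w 0.0489 ff 67.1 q [-0.68  0.39  0.69  1.96 -0.32  0.9  -1.31]
[-0.10159135  0.09975367  0.12972819]
[0.114 0.003 0.054 0.   ]
```

Call:
carry_out:
  moves:
    - [[0.025,0,0.012,0],[0.05,0,0.023,0],[0.075,0,0.035,0],[0.1,0,0.046,0],[0.115,0,0.053,0],[0.115,0,0.053,0],[0.115,0,0.053,0],[0.115,0,0.053,0]]

```text
t: 62.6
ee_pos: [0.5472, 0.0297, 0.1618]
orientation: [-3.139, -0.129, -0.0]
force: [0.6, 0.7, -7.1]
gripper_width: 0.0489
finger_force: 66.9
```

```bash
python3 - <<'E'
from h import *
st(); print(rkinv(env.sense()['ee_pos'])); standing(.1)
E
```

```text
t 62.6 p [0.5472 0.0297 0.1618] yaw -85.3 F [ 0.6  0.7 -7.1] M [ 0.04 -0.12  0.  ] w 0.0489 ff 66.9 q [-0.64  0.46  0.67  1.91 -0.36  0.9  -1.28]
[-0.07079029  0.09981153  0.1300413 ]
0.02 106 [-0.074 -0.07  -0.067]
0.032 109 [-0.076 -0.07  -0.066]
0.044 51 [-0.074 -0.07  -0.066]
0.056 64 [-0.114 -0.07  -0.024]
0.068 210 [-0.121 -0.109 -0.068]
0.08 122 [-0.097 -0.071 -0.067]
0.092 104 [-0.075 -0.071 -0.067]
0.104 105 [-0.074 -0.07  -0.067]
0.116 96 [-0.075 -0.07  -0.067]
0.128 106 [-0.074 -0.07  -0.067]
0.14 102 [-0.074 -0.07  -0.067]
0.152 83 [-0.077 -0.07  -0.067]
0.164 39 [-0.111 -0.068 -0.063]
0.176 75 [-0.117 -0.109 -0.102]
```

Call:
carry_out:
  moves:
    - [[0,0,0,0],[0,0,0,0],[0,0,0,0],[0,0,0,0],[0,0,0,0],[-0.02,0,-0.1,0],[-0.04,0,-0.2,0],[-0.06,0,-0.36,0]]
  claw: 1

```text
t: 63.45
ee_pos: [0.5314, 0.0284, 0.2514]
orientation: [3.138, 0.129, -0.004]
force: [-0.7, 1.7, 1.5]
gripper_width: 0.0855
finger_force: 0.0
```

Call:
carry_out:
  moves:
    - [[-0.1,0,-0.05,-0.09],[-0.2,0,-0.05,-0.18],[-0.3,0,-0.05,-0.27],[-0.3,0,-0.05,-0.36],[-0.3,0,-0.05,-0.45],[-0.3,0,-0.05,-0.54],[-0.3,0,-0.05,-0.63],[-0.3,0,-0.05,-0.72]]
  claw: 0.35

```text
t: 64.25
ee_pos: [0.4577, 0.0223, 0.2643]
orientation: [2.576, 1.798, 0.0]
force: [0.4, 1.6, -0.2]
gripper_width: 0.03
finger_force: 0.0
```

```bash
python3 - <<'E'
from h import *
st(); d=standing(.1)
t=rk(-.107,.099,.083); print(t, to(t[0],t[1],.2,4.7)); print(to(*t,4.7,frm=(t[0],t[1],.2,4.7)))
E
```

```text
t 64.25 p [0.4577 0.0223 0.2643] yaw -20.2 F [ 0.4  1.6 -0.2] M [ 0.05 -0.   -0.06] w 0.03 ff 0.0 q [-0.7   0.11  0.63  2.01 -0.07  1.04 -0.39]
0.02 94 [-0.072 -0.067 -0.064]
0.032 110 [-0.071 -0.066 -0.062]
0.044 84 [-0.07  -0.065 -0.061]
0.056 32 [-0.067 -0.063 -0.06 ]
0.068 176 [-0.114 -0.093 -0.062]
0.08 150 [-0.112 -0.066 -0.06 ]
0.092 115 [-0.069 -0.062 -0.058]
0.104 104 [-0.065 -0.06  -0.057]
0.116 101 [-0.066 -0.06  -0.057]
0.128 103 [-0.064 -0.059 -0.056]
0.14 96 [-0.063 -0.058 -0.055]
0.152 115 [-0.062 -0.057 -0.023]
0.164 80 [-0.061 -0.043 -0.029]
[0.49474856 0.02462175 0.1344437 ] [ 0.058  0.137  0.257 -0.27 ]
[ 0.     0.     0.262 -0.   ]
```

Call:
carry_out:
  moves:
    - [[0.058,0.07,0,-0.09],[0.058,0.13,0,-0.18],[0.058,0.13,0.1,-0.27],[0.058,0.13,0.2,-0.27],[0.058,0.13,0.255,-0.27],[0.058,0.13,0.255,-0.27],[0.058,0.13,0.255,-0.27],[0.058,0.13,0.255,-0.27]]

```text
t: 65.1
ee_pos: [0.4937, 0.0247, 0.2015]
orientation: [2.147, 2.293, 0.002]
force: [1.1, 0.2, 0.8]
gripper_width: 0.0297
finger_force: 0.0
```

Call:
carry_out:
  moves:
    - [[0,0,0.06,0],[0,0,0.12,0],[0,0,0.18,0],[0,0,0.24,0],[0,0,0.265,0],[0,0,0.265,0],[0,0,0.265,0],[0,0,0.265,0]]

```text
t: 65.9
ee_pos: [0.4936, 0.0246, 0.135]
orientation: [2.146, 2.294, 0.002]
force: [0.8, -0.3, 0.6]
gripper_width: 0.0299
finger_force: 0.0
```

Call:
carry_out:
  moves:
    - [[0,0,0,0],[0,0,0,0],[0,0,0,0],[0,0,0,0],[0,0,0,0],[0,0,0,0],[0,0,0,0],[0,0,0,0]]
  claw: 0
  squeeze: 40

```text
t: 66.7
ee_pos: [0.4928, 0.0247, 0.1341]
orientation: [-2.146, -2.294, 0.001]
force: [-5.3, 0.6, 3.7]
gripper_width: 0.0102
finger_force: 39.9
```

```bash
python3 - <<'E'
from h import *
st(); print(rkinv(env.sense()['ee_pos']))
E
```

```text
t 66.7 p [0.4928 0.0247 0.1341] yaw 3.8 F [-5.3  0.6  3.7] M [0.14 1.11 0.14] w 0.0102 ff 39.9 q [-0.56  0.38  0.53  2.05 -0.27  0.78  0.21]
[-0.10863868  0.09921067  0.08190612]
```

Push, 2.5 mm farther than before.

Call:
carry_out:
  moves:
    - [[0,0.012,0.016,0],[0,0.024,0.032,0],[0,0.034,0.044,0],[0,0.045,0.055,0],[0,0.056,0.064,0],[0,0.068,0.074,0],[0,0.068,0.074,0],[0,0.068,0.074,0]]

```text
t: 67.5
ee_pos: [0.5058, 0.0244, 0.1148]
orientation: [-2.143, -2.288, 0.011]
force: [-35.7, -7.4, 29.6]
gripper_width: 0.0102
finger_force: 45.1
```

```bash
python3 - <<'E'
from h import *
st(); print(rkinv(env.sense()['ee_pos'])); standing(.1)
E
```

```text
t 67.5 p [0.5058 0.0244 0.1148] yaw 3.7 F [-35.7  -7.4  29.6] M [-1.6   7.83  0.18] w 0.0102 ff 45.1 q [-0.53  0.44  0.51  2.02 -0.3   0.76  0.23]
[-0.08870024  0.09784117  0.06987361]
0.02 91 [-0.051 -0.047 -0.043]
0.032 47 [-0.052 -0.046 -0.044]
0.044 18 [-0.098 -0.047 -0.043]
0.056 94 [-0.107 -0.092 -0.045]
0.068 91 [-0.112 -0.087 -0.044]
0.08 86 [-0.14  -0.088 -0.045]
0.092 107 [-0.159 -0.113 -0.045]
0.104 95 [-0.157 -0.121 -0.045]
0.116 99 [-0.159 -0.107 -0.045]
0.128 91 [-0.159 -0.108 -0.046]
0.14 93 [-0.159 -0.136 -0.047]
0.152 41 [-0.157 -0.033 -0.01 ]
0.164 6 [-0.047 -0.03  -0.009]
```

Call:
carry_out:
  moves:
    - [[0,-0.01,-0.005,0],[0,-0.016,-0.01,0],[0,-0.016,-0.01,0],[0,-0.016,-0.01,0],[0,-0.016,-0.01,0],[0,-0.016,-0.01,0],[0,-0.016,-0.01,0],[0,-0.016,-0.01,0]]
  claw: 0.35

```text
t: 68.35
ee_pos: [0.5062, 0.0255, 0.1182]
orientation: [2.146, 2.294, -0.0]
force: [-0.4, 0.7, -0.1]
gripper_width: 0.0297
finger_force: 0.0
```

Call:
carry_out:
  moves:
    - [[0,0,-0.1,0],[0,0,-0.2,0],[0,0,-0.35,0],[0,0,-0.5,0],[0.2,-0.1,-0.6,0],[0.4,-0.2,-0.6,0],[0.6,-0.25,-0.6,0],[0.8,-0.25,-0.6,0]]

```text
t: 69.15
ee_pos: [0.4314, 0.2056, 0.2689]
orientation: [-2.146, -2.294, -0.002]
force: [1.8, 0.7, 0.2]
gripper_width: 0.0298
finger_force: 0.0
```

```bash
python3 - <<'E'
from h import *
st()
for y in(-.1,0,.1): print(y); d=standing(y)
a=env.get_image('top')['image'][110:350,60:520]; b=d['image'][150:420,300:580]
a=cv2.resize(a,(450,235)); b=cv2.resize(b,(340,328)); a=np.pad(a,((0,93),(0,0),(0,0))); cv2.imwrite('pics/fin.png',np.hstack([a,b])[:,:,::-1])
E
```

```text
t 69.15 p [0.4314 0.2056 0.2689] yaw 3.8 F [1.8 0.7 0.2] M [ 0.03 -0.16  0.01] w 0.0298 ff 0.0 q [-0.93  0.14  0.46  1.96 -0.07  1.06 -0.37]
-0.1
0.02 110 [-0.05  -0.046 -0.043]
0.032 108 [-0.051 -0.046 -0.043]
0.044 27 [-0.051 -0.047 -0.043]
0.056 93 [-0.094 -0.047 -0.044]
0.068 208 [-0.096 -0.073 -0.044]
0.08 126 [-0.064 -0.047 -0.044]
0.092 117 [-0.05  -0.046 -0.043]
0.104 115 [-0.051 -0.046 -0.043]
0.116 121 [-0.05  -0.046 -0.042]
0.128 118 [-0.05  -0.046 -0.043]
0.14 117 [-0.05  -0.046 -0.043]
0.152 185 [-0.05  -0.044 -0.012]
0.164 63 [-0.051 -0.029 -0.01 ]
0
0.02 100 [-0.05  -0.046 -0.043]
0.032 104 [-0.051 -0.046 -0.043]
0.044 25 [-0.053 -0.047 -0.044]
0.056 89 [-0.094 -0.047 -0.043]
0.068 194 [-0.096 -0.075 -0.045]
0.08 114 [-0.063 -0.047 -0.044]
0.092 101 [-0.051 -0.046 -0.043]
0.104 105 [-0.051 -0.046 -0.043]
0.116 105 [-0.05  -0.046 -0.043]
0.128 108 [-0.05  -0.046 -0.043]
0.14 113 [-0.05  -0.046 -0.043]
0.152 184 [-0.05  -0.043 -0.011]
0.164 42 [-0.049 -0.029 -0.014]
0.1
0.02 94 [-0.051 -0.046 -0.043]
0.032 92 [-0.051 -0.046 -0.043]
0.044 29 [-0.051 -0.047 -0.045]
0.056 79 [-0.095 -0.048 -0.043]
0.068 187 [-0.097 -0.072 -0.044]
0.08 100 [-0.061 -0.048 -0.044]
0.092 98 [-0.051 -0.047 -0.043]
0.104 101 [-0.051 -0.046 -0.043]
0.116 98 [-0.05  -0.046 -0.043]
0.128 99 [-0.051 -0.046 -0.043]
0.14 102 [-0.051 -0.046 -0.042]
0.152 185 [-0.05  -0.043 -0.009]
0.164 23 [-0.051 -0.036 -0.018]
```

View pics/fin.png

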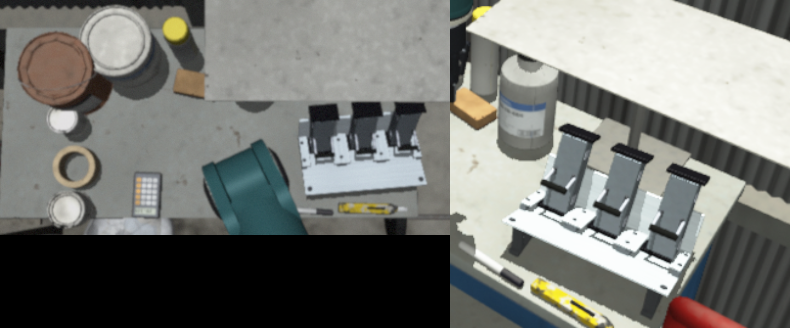

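All three cassettes stand flush and home in their own lanes (right pane: tops at ~(580,130), (632,153), (687,175)). The bystanders are where they were and the arm is clear, so I'm handing in.

```bash
python3 -c "
from cell import env
print(env.sign_off())"
```

```text
the job is handed in; nothing more can be done
None
```

The job is handed in: all three cassettes dipped at the -y end when lifted, and each now stands heavy end down in its own lane, foot under the lips and home against the backrest; nothing else was moved.

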